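# Set up the sample mixer

### The job

Get the three-spindle mixer ready: swing its clamp lever open, slide the sled by its handle until the pointer stands at the black mark on the base, and swing the lever fully back so that the sled is clamped there. Fit every sample wheel that lies on the bench onto a spindle of its own, before or after that, turning each until its keyway meets the spindle's key and it drops fully home on the flange. Do not knock over the cups and bottles standing around.

Things in the scene. Friction and masses are not known exactly. Their poses are not given: they have to be found in the camera images.
- mark (a point): the black mark, a ridge 3 mm wide standing on the front ledge of the mixer's fixed base (base 90 x 300 mm, underside on the bench). +y is the direction along the rail in which the sled slides as its joint grows, +x points away from the robot across the base, +z up.
- pointer (a point): the tip of the black pointer, a finger 4 mm wide that sticks 12 mm out of the sled's front side, below a black stripe, and passes over the mark. At the mark when its y in the mark's frame is 0. Mind the tall fixed analyser behind the mixer: at x = 0.56 m, y from -0.19 to 0.06 m, up to 0.38 m high.
- sled (a joint): slide of the white mixer sled (66 x 310 mm, top 40 mm above the bench) along its rail, m; 0 to 0.095, growing towards the mark's +y. Moves with about 6 to 8 N when unclamped; clamped it is held fast by friction.
- sled_handle (a point): centre of the black upright slide handle at the +y end of the sled: 14 mm thick across the rail, 24 mm along it, 44 mm tall (22 mm above and below this point). Axes as the mark's.
- clamp (a joint): clamp lever on the sled, rad: 0 = clamped (arm square to the rail, pointing to the robot, against its stop), 1.2 = fully open. Opening turns it anticlockwise seen from above, so that the arm swings towards the -y end; the sled is free above about 0.35. It stays where it is left; about 3 N at the knob moves it.
- clamp_knob (a point): centre of the grip of the upright black knob at the end of the clamp lever: 18 mm across, its grip from 8 mm below to 16 mm above this point, 50 mm from the lever's vertical pivot.
- clamp_pivot (a point): a point on the clamp lever's vertical pivot axis, at the height of clamp_knob. Axes as the mark's: the clamped lever points along -x.
- spindle0_seat (a point): spindle at the sled's -y end, next to the clamp lever: centre of its flange's top, where a wheel's underside rests when home (43 mm above the bench). The pin is 13 mm wide, 36 mm tall above this, tip tapered; a key 6 mm wide reaches 14 mm from the axis along this point's +x and 20 mm up: it holds up a wheel not turned to it. Spindles are 80 mm apart and turn stiffly (0.06 N m).
- spindle1_seat (a point): spindle at the sled's middle: centre of its flange's top, where a wheel's underside rests when home (43 mm above the bench). The pin is 13 mm wide, 36 mm tall above this, tip tapered; a key 6 mm wide reaches 14 mm from the axis along this point's +x and 20 mm up: it holds up a wheel not turned to it. Spindles are 80 mm apart and turn stiffly (0.06 N m).
- spindle2_seat (a point): spindle at the sled's +y end, next to the handle: centre of its flange's top, where a wheel's underside rests when home (43 mm above the bench). The pin is 13 mm wide, 36 mm tall above this, tip tapered; a key 6 mm wide reaches 14 mm from the axis along this point's +x and 20 mm up: it holds up a wheel not turned to it. Spindles are 80 mm apart and turn stiffly (0.06 N m).
- wheel0_mid (a point): sample wheel, may be absent: grey disc 70 mm wide, 8 mm thick, with tube wells, and on it a round hub 34 mm wide to grasp; 45 mm tall in all, 0.11 kg. A 17 mm bore with a 9 mm wide keyway runs through both; the keyway is open through the hub's side, in line with a white rib on the disc. Point on the axis, 22.5 mm above the underside; +x along the keyway, +z up.
- wheel1_mid (a point): sample wheel, may be absent: grey disc 70 mm wide, 8 mm thick, with tube wells, and on it a round hub 34 mm wide to grasp; 45 mm tall in all, 0.11 kg. A 17 mm bore with a 9 mm wide keyway runs through both; the keyway is open through the hub's side, in line with a white rib on the disc. Point on the axis, 22.5 mm above the underside; +x along the keyway, +z up.
- wheel2_mid (a point): sample wheel, may be absent: grey disc 70 mm wide, 8 mm thick, with tube wells, and on it a round hub 34 mm wide to grasp; 45 mm tall in all, 0.11 kg. A 17 mm bore with a 9 mm wide keyway runs through both; the keyway is open through the hub's side, in line with a white rib on the disc. Point on the axis, 22.5 mm above the underside; +x along the keyway, +z up.
- cup_a_mid (a point): loose bystander: white-lidded specimen cup, 52 mm across, 56 mm tall; the point is half-way up, +z up.
- cup_b_mid (a point): loose bystander: white-lidded specimen cup, 52 mm across, 56 mm tall; the point is half-way up, +z up.
- stain_bottle_mid (a point): loose bystander: small amber dropper bottle, 38 mm across, 110 mm tall; the point is half-way up, +z up.
- buffer_bottle_mid (a point): loose bystander: white plastic bottle, 52 mm across, 120 mm tall; the point is half-way up, +z up.

How it is judged:
On the way, in this order (a step that is already met when the one before it is completed fails the run):
1. the clamp lever is swung open (value of joint clamp above 0.4 rad), for 0.1 s.
2. the sled is clamped with its pointer at the mark (y of pointer in the frame of mark between -0.006 and 0.006 m and value of joint clamp below 0.15 rad), for 0.2 s.
At the end, for the whole second after the job is handed in: The pointer is within 6 mm of the mark along the rail, the clamp lever is within 0.15 rad of its clamped stop, and every wheel present is at rest on a spindle, its underside within 4 mm of the flange and its axis within 5 mm of the spindle's, upright within 0.08 rad (all of step 2 and ((horizontal distance between wheel0_mid and spindle0_seat below 0.005 m and z of wheel0_mid in the frame of spindle0_seat below 0.0265 m and angle between wheel0_mid's own z axis and vertical below 0.08 rad) or (horizontal distance between wheel0_mid and spindle1_seat below 0.005 m and z of wheel0_mid in the frame of spindle1_seat below 0.0265 m and angle between wheel0_mid's own z axis and vertical below 0.08 rad) or (horizontal distance between wheel0_mid and spindle2_seat below 0.005 m and z of wheel0_mid in the frame of spindle2_seat below 0.0265 m and angle between wheel0_mid's own z axis and vertical below 0.08 rad)) and ((horizontal distance between wheel1_mid and spindle0_seat below 0.005 m and z of wheel1_mid in the frame of spindle0_seat below 0.0265 m and angle between wheel1_mid's own z axis and vertical below 0.08 rad) or (horizontal distance between wheel1_mid and spindle1_seat below 0.005 m and z of wheel1_mid in the frame of spindle1_seat below 0.0265 m and angle between wheel1_mid's own z axis and vertical below 0.08 rad) or (horizontal distance between wheel1_mid and spindle2_seat below 0.005 m and z of wheel1_mid in the frame of spindle2_seat below 0.0265 m and angle between wheel1_mid's own z axis and vertical below 0.08 rad)) and ((horizontal distance between wheel2_mid and spindle0_seat below 0.005 m and z of wheel2_mid in the frame of spindle0_seat below 0.0265 m and angle between wheel2_mid's own z axis and vertical below 0.08 rad) or (horizontal distance between wheel2_mid and spindle1_seat below 0.005 m and z of wheel2_mid in the frame of spindle1_seat below 0.0265 m and angle between wheel2_mid's own z axis and vertical below 0.08 rad) or (horizontal distance between wheel2_mid and spindle2_seat below 0.005 m and z of wheel2_mid in the frame of spindle2_seat below 0.0265 m and angle between wheel2_mid's own z axis and vertical below 0.08 rad)) and linear speed of each of wheel0, wheel1, wheel2 below 0.02 m/s); the robot touches nothing.
It fails at once if a cup or bottle is knocked over (angle between any of cup_a_mid, cup_b_mid, stain_bottle_mid, buffer_bottle_mid's own z axis and vertical above 0.8 rad).
Of wheel0, wheel1, wheel2 only 2 to 3 are there at a start; the rules pass over those that are not, and their reading is None.
At some moment in a run one of wheel0, wheel1, wheel2 may be knocked a few centimetres aside while the robot is not near it.
Once in a run the grip may slacken for a moment while it holds something.
It also fails if it takes over 210 s, if anything falls off the work surface, if the arm or the gripper's body presses on something with over 40 N, if the wrist force passes 120 N, or if a joint passes its speed limit or range.

### The arm

A 6-joint arm with a two-finger parallel gripper is mounted at the origin on a cart in front of the work surface, level with it; the furniture and walls round the work are solid. World frame = base frame: x ahead of the robot, y to its left, z up, the work surface at z = 0. Lengths are in m, angles in rad, forces in N, time in s.
With the tool pointing down it reaches from about 0.225 to 0.875 m from the base axis. Payload 3.4 kg.
Tool frame: the origin (TCP) lies midway between the tips of the shut fingers; the grasp point (between the pads) lies 19 mm behind it (manip.grip_point_offset is the distance from the TCP to the grasp point, in m); z points along the fingers, y is the line along which they close (so a half turn about z gives the same grasp; the last joint's range is limited). The gripper opens to 85 mm and grips with 20 to 120 N. Pads are 22 mm wide; open, the fingers measure 114 mm over their backs; the gripper's body (76 mm by 85 mm) begins 54 mm behind the grasp point. The pads swing forward as they close: fully open they stand 13 mm farther back than shut.
Start: joints at [-1.246, 0.276, 1.505, -0, 1.361, -0.121], TCP at [0.248, -0.519, 0.231] pointing down, gripper open.
Joint ranges: [-2.89, 2.89], [-0.75, 2.08], [0.22, 2.7], [-1.18, 4.32], [0.11, 2.71], [-2.7, 2.7]. Speed limits (rad/s): [2.57, 2.57, 3.14, 3.14, 3.14, 3.14].

### API

Orientations are given as a unit quaternion [w, x, y, z].
In Python, from rig import manip gives the robot as it stands.
- The arm moves only by the shell command python3 -m handwheel 'ROWS' [FORCE]. ROWS is JSON, a list of rows, each an object with "translation": the shift along the tool's x, y, z in m, a list of three; "angular": the turn, a rotation vector about the tool's x, y, z in degrees, a list of three; "hand": the closure, from 0 (fully open) to 1 (shut). A call has 1 to 10 rows; each row shifts and turns the commanded pose from where the row before left it, along the tool's axes as they then stand; what a row does not reach is not made up. A row lasts 1/12 s, in which the tool goes at most 41.7 mm and 7.16 degrees, less where a joint would pass 70% of its speed; a pose out of reach is approached as far as the arm can. A call with a gripper value outside its range is refused whole. The fingers move at their own pace and stop on an object; FORCE is the grip in N (left out, the last holds). Time passes only in rows, so rows that do not move let the fingers close. It gives the time, the measured TCP pose, the force, the opening and the grip force at its end, in the units of the state.
- manip.get_state(): the state, without advancing time (a new reading comes with each control period).
- manip.get_image(name): name is "scene" or "top" or "wrist"; returns the picture (420x560x3 uint8, red, green, blue); there is no depth.
- manip.camera_info(name): a dict with "camera_matrix" (3x3 intrinsics, pixels), "eye" and "orientation" of the camera in the world; the wrist camera has in their place "tool_from_camera" (4x4, takes a point from camera to tool coordinates, whose origin is the TCP and whose axes are the flange's). Camera axes: x right, y down, z forward; pixel columns grow to the right and rows downward; lengths in m; the calibration is good to about 2 mm. A picture is of the moment at which its call begins: read the wrist's pose just before it. camera_info takes no time and is no camera call.
- manip.sign_off(): hands the job in; it is judged then, once.
The state is a dict: "clock": time; "qpos": joint angles; "qd": joint speeds; "effort": joint torques, N m; "position": TCP position; "ee_rot": TCP orientation; "contact_force": force on the tool from outside, world axes, zero at the start; "moment": the same for the moment, N m; "width": finger opening in m; "gripper_force": force on a finger pad.
Only numpy, scipy, OpenCV 4.12 (cv2) and the standard library are available. Lean on these libraries where they do the work, as an engineer would, in place of code of your own. Each camera call takes 0.05 s, during which the arm holds its last target. There are 200 camera calls.

## Working session

There is one attempt and no reset: what is moved stays moved. The work goes in short steps, Python scripts to look and compute and a shell command to move; the robot and the scene stay as the last step left them, time stands still between calls to the robot, and variables do not carry over. Pictures are saved under pics/ and viewed, at most 18 in all, crops included, and the job is handed in when it is done.

```bash
ls; mkdir -p pics; cat > h.py <<'E'
import numpy as np, cv2
from rig import manip
from scipy.spatial.transform import Rotation as R
def q2R(q): return R.from_quat([q[1],q[2],q[3],q[0]]).as_matrix()
def cam(n):
    i=manip.camera_info(n); K=np.array(i["camera_matrix"])
    if n=="wrist":
        s=manip.get_state(); T=np.eye(4); T[:3,:3]=q2R(s["ee_rot"]); T[:3,3]=s["position"]
        M=T@np.array(i["tool_from_camera"]); return K,M[:3,:3],M[:3,3]
    o=np.array(i["orientation"]); Rm=o if o.shape==(3,3) else q2R(o)
    return K,Rm,np.array(i["eye"])
def grab(n,f=None):
    c=cam(n); im=np.array(manip.get_image(n))
    if f: cv2.imwrite(f"pics/{f}.png",im[:,:,::-1])
    return im,c
def px2w(c,uv,z):
    K,Rm,e=c; uv=np.atleast_2d(uv).astype(float)
    d=(Rm@np.linalg.inv(K)@np.c_[uv,np.ones(len(uv))].T).T
    return e+d*((z-e[2])/d[:,2])[:,None]
def w2px(c,p):
    K,Rm,e=c; q=K@(Rm.T@(np.atleast_2d(p)-e).T); return (q[:2]/q[2]).T
E
python3 - <<'E'
from h import *
for n in("top","scene","wrist"):
    im,c=grab(n,n+"0"); print(n,c[0].round(1).tolist(),c[1].round(3).tolist(),c[2].round(3))
print(manip.get_state(),manip.grip_point_offset)
a=cv2.imread("pics/top0.png"); 
E
```

```text
pics
top [[457.6, 0.0, 274.5], [0.0, 457.6, 214.9], [0.0, 0.0, 1.0]] [[0.027, -0.998, 0.054], [-0.999, -0.025, 0.033], [-0.032, -0.055, -0.998]] [ 0.435 -0.184  1.117]
scene [[482.1, 0.0, 278.9], [0.0, 482.1, 203.4], [0.0, 0.0, 1.0]] [[-0.827, -0.244, 0.507], [-0.562, 0.348, -0.75], [0.006, -0.905, -0.425]] [-0.077  0.698  0.539]
wrist [[355.7, 0.0, 282.8], [0.0, 355.7, 214.6], [0.0, 0.0, 1.0]] [[0.432, -0.861, -0.267], [-0.902, -0.413, -0.125], [-0.003, 0.295, -0.955]] [ 0.316 -0.487  0.372]
{'clock': 0.15, 'qpos': array([-1.24600483e+00,  2.76460653e-01,  1.50583652e+00,  2.02377926e-05,
        1.36069846e+00, -1.20981535e-01]), 'qd': array([-0.00092962, -0.00212197, -0.00407496,  0.00105631, -0.00071919,
        0.00179557]), 'effort': array([ 1.18776665e-03, -4.17144477e+01, -2.46032971e+01, -1.23663740e-04,
        7.59919931e-03,  1.21729093e-05]), 'position': array([ 0.24780063, -0.51843286,  0.23063451]), 'ee_rot': array([-6.98854892e-04,  9.75263690e-01,  2.21043533e-01, -6.15178370e-05]), 'contact_force': array([1.2073944 , 0.56444296, 0.31780014]), 'moment': array([ 0.01713711, -0.00346937, -0.01010718]), 'gripper_force': 0.0, 'width': 0.0855163770868927} 0.0187
```

View pics/top0.png

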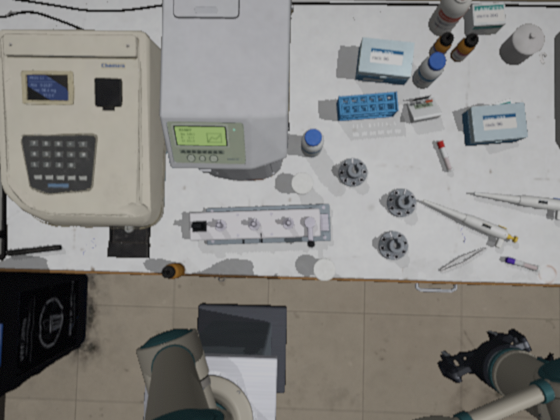

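View pics/scene0.png

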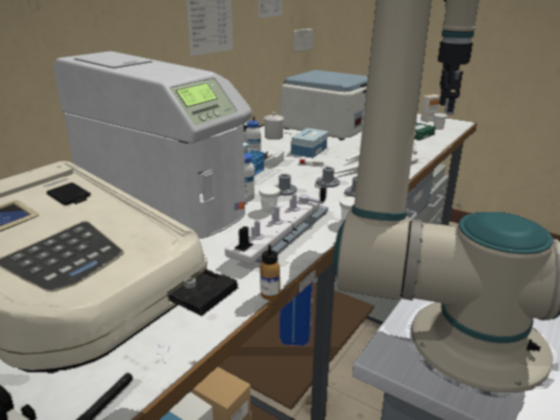

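The top view shows the mixer from (190,226) to (330,226), with its handle at (198,226) and knob at (310,243). Wheels are at (353,172), (401,202) and (393,245), cups at (302,184) and (323,269), and bottles at (313,141) and (172,271). I'll enlarge this area.

```bash
python3 - <<'E'
from h import *
a=cv2.imread("pics/top0.png"); b=a[155:285,180:340]; c=a[150:270,320:430]
cv2.imwrite("pics/topA.png",cv2.resize(b,None,fx=5,fy=4.6,interpolation=cv2.INTER_CUBIC)[:598])
E
python3 - <<'E'
from h import *
im=cv2.imread("pics/top0.png"); 
from h import cam
c=cam("top")
for n,uv,z in [("w",(353,172),.04),("w",(401,202),.04),("w",(393,245),.04),("cup",(302,184),.05),("cup",(323,269),.05),("buf",(313,141),.11),("st",(172,271),.1),("handle",(198,226),.07),("knob",(310,243),.06)]: print(n,px2w(c,uv,z)[0].round(3))
E
```

```text
w [ 0.599 -0.33   0.04 ]
w [ 0.531 -0.443  0.04 ]
w [ 0.43  -0.426  0.04 ]
cup [ 0.567 -0.211  0.05 ]
cup [ 0.37  -0.264  0.05 ]
buf [ 0.656 -0.231  0.11 ]
st [0.359 0.075 0.1  ]
handle [0.462 0.027 0.07 ]
knob [ 0.43  -0.232  0.06 ]
```

View pics/topA.png

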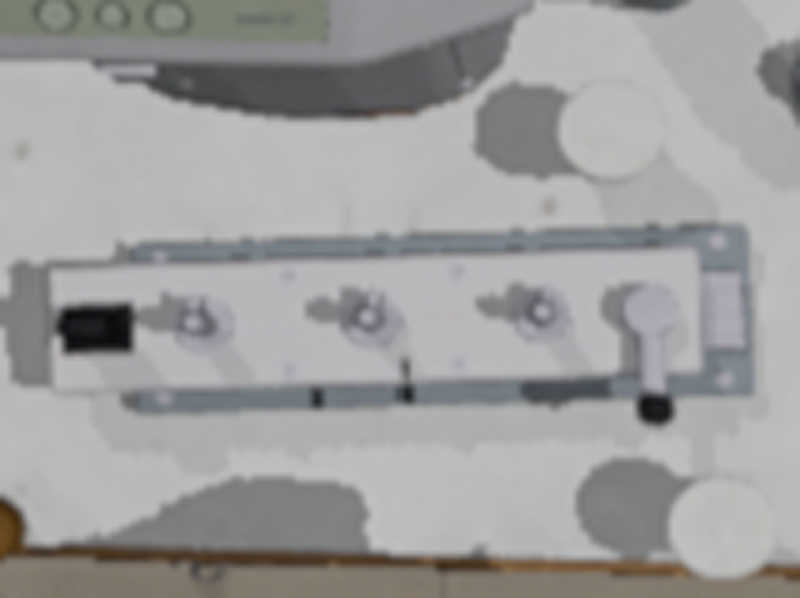

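Pointer tip is at about px (261,240) and the mark at (243,241), so the sled has to go roughly 40 mm along +y. Next I fly to a close look with the wrist camera, squaring up the yaw on the way.

```bash
python3 -m handwheel '[{"translation":[0,0,-0.01],"angular":[0,0,6.4],"hand":0},{"translation":[0,0,-0.01],"angular":[0,0,6.4],"hand":0},{"translation":[0,0,-0.01],"angular":[0,0,6.4],"hand":0},{"translation":[0,0,-0.01],"angular":[0,0,6.4],"hand":0},{"translation":[0.032,-0.02,-0.005],"angular":[0,0,0],"hand":0},{"translation":[0.032,-0.02,-0.005],"angular":[0,0,0],"hand":0},{"translation":[0.032,-0.02,0],"angular":[0,0,0],"hand":0},{"translation":[0.032,-0.02,0],"angular":[0,0,0],"hand":0},{"translation":[0.032,-0.02,0],"angular":[0,0,0],"hand":0},{"translation":[0.032,-0.02,0],"angular":[0,0,0],"hand":0}]'
python3 -m handwheel '[{"translation":[0,0,0],"angular":[0,0,0],"hand":0},{"translation":[0,0,0],"angular":[0,0,0],"hand":0}]'
python3 -c "
from h import *
im,c=grab('wrist','wr1'); np.save('wr1c.npy',np.c_[c[0],c[1],c[2]])"
```

```text
clock: 0.98
position: [0.4412, -0.3978, 0.2811]
ee_rot: [-0.0, 1.0, -0.001, -0.0]
contact_force: [0.8, -0.4, 0.2]
width: 0.0856
gripper_force: 0.0
clock: 1.15
position: [0.4414, -0.3976, 0.2808]
ee_rot: [-0.0, 1.0, 0.001, -0.0]
contact_force: [0.7, 0.2, -0.1]
width: 0.0852
gripper_force: 0.0
```

View pics/wr1.png

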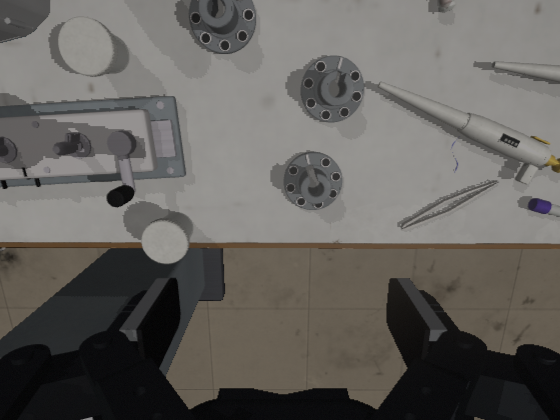

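Three wheels: centres near (221,17), (333,88) and (313,181), with a tweezer or rib line visible near each. The knob is at (120,196), the sled's -y end at (150,140), and both cups are visible. Now a look over the mixer.

```bash
python3 -m handwheel '[{"translation":[-0.008,-0.028,0.004],"angular":[0,0,0],"hand":0},{"translation":[-0.008,-0.028,0.004],"angular":[0,0,0],"hand":0},{"translation":[-0.008,-0.028,0.004],"angular":[0,0,0],"hand":0},{"translation":[-0.008,-0.028,0.004],"angular":[0,0,0],"hand":0},{"translation":[-0.008,-0.028,0.004],"angular":[0,0,0],"hand":0},{"translation":[-0.008,-0.028,0.004],"angular":[0,0,0],"hand":0},{"translation":[-0.008,-0.028,0.004],"angular":[0,0,0],"hand":0},{"translation":[-0.008,-0.028,0.004],"angular":[0,0,0],"hand":0},{"translation":[-0.008,-0.028,0.004],"angular":[0,0,0],"hand":0},{"translation":[0,0,0],"angular":[0,0,0],"hand":0}]'
python3 -m handwheel '[{"translation":[0,0,0],"angular":[0,0,0],"hand":0},{"translation":[0,0,0],"angular":[0,0,0],"hand":0}]'
python3 -c "
from h import *
im,c=grab('wrist','wr2'); np.save('wr2c.npy',np.c_[c[0],c[1],c[2]])
cv2.imwrite('pics/wr2z.png',cv2.resize(im[:260,60:480,::-1],None,fx=1.9,fy=1.9,interpolation=cv2.INTER_CUBIC))"
```

```text
clock: 2.03
position: [0.3643, -0.1431, 0.2445]
ee_rot: [-0.002, 1.0, -0.0, -0.002]
contact_force: [0.1, -0.7, -0.4]
width: 0.0857
gripper_force: 0.0
clock: 2.2
position: [0.3683, -0.1483, 0.2457]
ee_rot: [0.001, 1.0, -0.001, 0.001]
contact_force: [-0.4, 0.2, -0.5]
width: 0.0851
gripper_force: 0.0
```

View pics/wr2z.png

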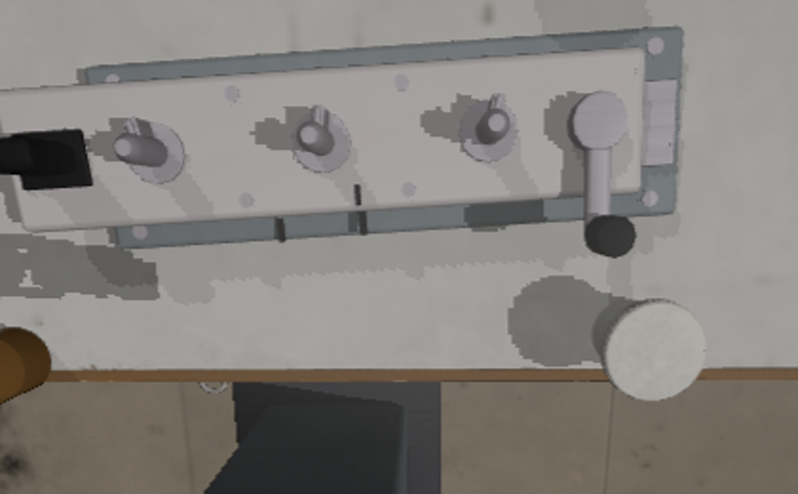

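Zoomed pixels (scale 1.9, offset 60): mark (281,230), pointer tip (363,228), flange centres (155,153), (322,142), (488,132), pin tips (127,149), (312,137), (495,125), knob (610,237), pivot hub (600,120). The keys point roughly up the image (+x). Next I compute the positions.

```bash
cat >> h.py <<'E'
def ld(n):
    a=np.load(n); return a[:,:3],a[:,3:6],a[:,6]
def tri(c1,u1,c2,u2):
    A=[];b=[]
    for c,u in((c1,u1),(c2,u2)):
        K,Rm,e=c; d=Rm@np.linalg.inv(K)@np.array([*u,1.]); d/=np.linalg.norm(d)
        P=np.eye(3)-np.outer(d,d); A.append(P); b.append(P@e)
    x,r,_,_=np.linalg.lstsq(np.vstack(A),np.hstack(b),rcond=None); return x.round(4),np.sqrt(r).round(4)
E
python3 - <<'E'
from h import *
c1,c2=ld('wr1c.npy'),ld('wr2c.npy'); Z=lambda u,v:(u/1.9+60,v/1.9)
f=lambda u,v,z:px2w(c2,Z(u,v),z)[0].round(4)
print("knob tri",tri(c1,(120,196),c2,Z(610,237)), [f(610,237,z) for z in(.06,.07,.08)])
print("pivot",tri(c1,(121,146),c2,Z(600,120)),f(600,120,.055))
for n,u,v in(("s2",155,153),("s1",322,142),("s0",488,132)): print(n,f(u,v,.043))
for n,u,v in(("p2",127,149),("p1",312,137),("p0",495,125)): print(n,f(u,v,.079))
for n,u,v in(("k2",134,120),("k1",319,108),("k0",499,98)): print(n,f(u,v,.063))
print("mark",f(281,230,.02),"ptr",f(363,222,.02),f(363,222,.025))
print("handle base right end",f(91,187,.04),f(82,130,.04))
print("cup",f(656,350,.056), "base corner",f(680,213,.015),f(683,28,.015),f(118,247,.015))
print("bottle",px2w(cam('top'),(172,271),.1))
E
```

```text
knob tri (array([ 0.4273, -0.2333,  0.0737]), array([0.0003])) [array([ 0.4264, -0.2371,  0.06  ]), array([ 0.4269, -0.2344,  0.07  ]), array([ 0.4274, -0.2317,  0.08  ])]
pivot (array([ 0.4766, -0.2308,  0.0524]), array([0.0023])) [ 0.4779 -0.2297  0.055 ]
s2 [ 0.4648 -0.021   0.043 ]
s1 [ 0.4696 -0.101   0.043 ]
s0 [ 0.4739 -0.1799  0.043 ]
p2 [ 0.4642 -0.0226  0.079 ]
p1 [ 0.4689 -0.1019  0.079 ]
p0 [ 0.4735 -0.1796  0.079 ]
k2 [ 0.4773 -0.0207  0.063 ]
k1 [ 0.4821 -0.1031  0.063 ]
k0 [ 0.4861 -0.1826  0.063 ]
mark [ 0.4281 -0.0743  0.02  ] ptr [ 0.4321 -0.1175  0.02  ] [ 0.4323 -0.118   0.025 ]
handle base right end [0.4494 0.0133 0.04  ] [0.4753 0.0138 0.04  ]
cup [ 0.3712 -0.2656  0.056 ] base corner [ 0.4363 -0.2853  0.015 ] [ 0.5238 -0.2771  0.015 ] [0.4192 0.0149 0.015 ]
bottle [[0.3591399  0.07518733 0.1       ]]
```

Spacing comes out at 80 mm and the rail is tilted about 3.3°. The knob (0.427,-0.2335) is 50 mm from the pivot (0.4775,-0.230), as it should be. I go to the knob.

```bash
python3 -m handwheel '[{"translation":[0.01,0.014,0.02],"angular":[0,0,0],"hand":0.5},{"translation":[0.01,0.014,0.02],"angular":[0,0,0],"hand":0.5},{"translation":[0.01,0.014,0.02],"angular":[0,0,0],"hand":0.5},{"translation":[0.01,0.014,0.02],"angular":[0,0,0],"hand":0.5},{"translation":[0.01,0.014,0.02],"angular":[0,0,0],"hand":0.5},{"translation":[0.01,0.014,0.02],"angular":[0,0,0],"hand":0.5},{"translation":[0,0,0],"angular":[0,0,-3.3],"hand":0.5},{"translation":[0,0,0],"angular":[0,0,0],"hand":0.5},{"translation":[0,0,0],"angular":[0,0,0],"hand":0.5},{"translation":[0,0,0],"angular":[0,0,0],"hand":0.5}]' 20
```

```text
clock: 3.08
position: [0.4284, -0.2318, 0.1256]
ee_rot: [0.0, 1.0, 0.027, 0.0]
contact_force: [0.4, 0.4, -0.4]
width: 0.0426
gripper_force: 0.0
```

```bash
python3 -m handwheel '[{"translation":[-0.001,0.001,0.02],"angular":[0,0,0],"hand":0.5},{"translation":[0,0,0.02],"angular":[0,0,0],"hand":0.5},{"translation":[0,0,0.02],"angular":[0,0,0],"hand":0.5},{"translation":[0,0,0.02],"angular":[0,0,0],"hand":0.5},{"translation":[0,0,0],"angular":[0,0,0],"hand":0.5},{"translation":[0,0,0],"angular":[0,0,0],"hand":0.9},{"translation":[0,0,0],"angular":[0,0,0],"hand":0.9},{"translation":[0,0,0],"angular":[0,0,0],"hand":0.9},{"translation":[0,0,0],"angular":[0,0,0],"hand":0.9},{"translation":[0,0,0],"angular":[0,0,0],"hand":0.9}]' 20
```

```text
clock: 3.92
position: [0.4281, -0.2327, 0.0466]
ee_rot: [0.001, 1.0, 0.028, 0.001]
contact_force: [-0.5, 0.6, 4.2]
width: 0.0173
gripper_force: 19.9
```

```bash
python3 -m handwheel '[{"translation":[0.0003,0.0052,0],"angular":[0,0,-6],"hand":0.9},{"translation":[0.0003,0.0052,0],"angular":[0,0,-6],"hand":0.9},{"translation":[0.0003,0.0052,0],"angular":[0,0,-6],"hand":0.9},{"translation":[0.0003,0.0052,0],"angular":[0,0,-6],"hand":0.9},{"translation":[0.0003,0.0052,0],"angular":[0,0,-6],"hand":0.9},{"translation":[0.0003,0.0052,0],"angular":[0,0,-6],"hand":0.9},{"translation":[0.0003,0.0052,0],"angular":[0,0,-6],"hand":0.9},{"translation":[0.0003,0.0052,0],"angular":[0,0,-6],"hand":0.9},{"translation":[0.0003,0.0052,0],"angular":[0,0,-6],"hand":0.9},{"translation":[0,0,0],"angular":[0,0,0],"hand":0.9}]' 20
python3 -m handwheel '[{"translation":[0,0,0],"angular":[0,0,0],"hand":0.9},{"translation":[0,0,0],"angular":[0,0,0],"hand":0.9}]'
```

```text
clock: 4.75
position: [0.4516, -0.272, 0.0466]
ee_rot: [0.001, 0.877, 0.48, 0.001]
contact_force: [-1.0, 0.2, 6.3]
width: 0.0172
gripper_force: 20.1
clock: 4.92
position: [0.4513, -0.2718, 0.0466]
ee_rot: [0.002, 0.878, 0.478, 0.001]
contact_force: [1.3, 0.8, 4.8]
width: 0.0175
gripper_force: 20.0
```

```bash
python3 -m handwheel '[{"translation":[0,0,0],"angular":[0,0,0],"hand":0.5},{"translation":[0,0,0],"angular":[0,0,0],"hand":0.5},{"translation":[0,0,0],"angular":[0,0,0],"hand":0.5},{"translation":[0,0,-0.03],"angular":[0,0,0],"hand":0.5},{"translation":[0,0,-0.03],"angular":[0,0,0],"hand":0.5},{"translation":[0,0,-0.03],"angular":[0,0,-6],"hand":0.5},{"translation":[0,0,-0.03],"angular":[0,0,-6],"hand":0.5},{"translation":[0,0,-0.03],"angular":[0,0,-6],"hand":0.5},{"translation":[0,0,0],"angular":[0,0,-6],"hand":0.5},{"translation":[0,0,0],"angular":[0,0,-6],"hand":0.5}]' 20
python3 -m handwheel '[{"translation":[0,0,0],"angular":[0,0,-6],"hand":0.5},{"translation":[0.033,0.003,0],"angular":[0,0,0],"hand":0.5},{"translation":[0.033,0.003,0],"angular":[0,0,0],"hand":0.5},{"translation":[0.033,0.003,0],"angular":[0,0,0],"hand":0.5},{"translation":[0.033,0.003,0],"angular":[0,0,0],"hand":0.5},{"translation":[0.033,0.003,0],"angular":[0,0,0],"hand":0.5},{"translation":[0.033,0.003,0],"angular":[0,0,0],"hand":0.5},{"translation":[0.033,0.003,0],"angular":[0,0,0],"hand":0.5},{"translation":[0,0,0],"angular":[0,0,0],"hand":0.5},{"translation":[0,0,0],"angular":[0,0,0],"hand":0.5}]'
python3 -c "
from h import *
print(manip.get_state()['qpos'].round(2))
im,c=grab('wrist','wr3'); np.save('wr3c.npy',np.c_[c[0],c[1],c[2]])"
```

```text
clock: 5.75
position: [0.4512, -0.2718, 0.1976]
ee_rot: [0.002, 0.722, 0.691, 0.0]
contact_force: [-0.5, 0.8, 0.3]
width: 0.043
gripper_force: 0.0
clock: 6.58
position: [0.4577, -0.0378, 0.1951]
ee_rot: [-0.0, 0.686, 0.728, -0.0]
contact_force: [-0.3, -0.2, -0.7]
width: 0.0424
gripper_force: 0.0
[-0.23  0.13  1.8  -0.    1.22 -0.29]
```

View pics/wr3.png

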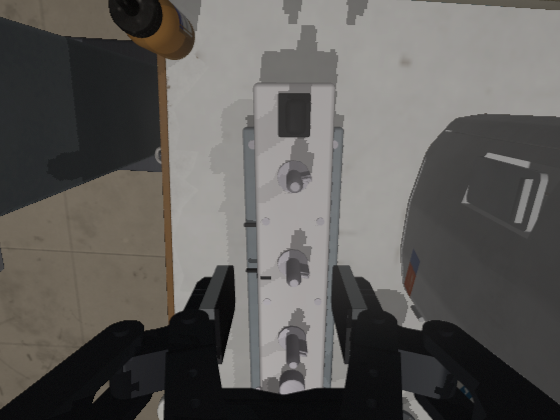

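Handle block spans (278–310, 93–137), centred at (294,115). Mark at (250,224) and pointer at (252,270).

```bash
python3 - <<'E'
from h import *
c=ld('wr3c.npy'); t=cam('top')
for z in(.04,.06,.084): print(z,px2w(c,[(278,93),(310,137),(294,115)],z)[:,:2].round(4).tolist())
im=cv2.imread('pics/wr3.png').max(2); print(im[85:145:3,294]); print(im[115,270:320:2])
print("mark/ptr",px2w(c,[(250,224),(252,270)],.022)[:,:2].round(4).tolist())
a=cv2.imread('pics/top0.png').max(2); print(a[226,186:212],a[214:238,199])
for z in(.044,.088): print(px2w(t,(199,226),z)[:,:2].round(4))
E
```

```text
0.04 [[0.4486, 0.0455], [0.4767, 0.0131], [0.4624, 0.0296]]
0.06 [[0.4489, 0.045], [0.4751, 0.0147], [0.4618, 0.0301]]
0.084 [[0.4493, 0.0443], [0.4732, 0.0166], [0.461, 0.0307]]
[111 114 115  47  48  47  49  51  51  52  51  52  53  53  53  53  49  50
 162 133]
[149 149 149 149  80  52  52  51  47  48  51  52  51  51  50  51  50  48
  50  52 117 161 161 162 161]
mark/ptr [[0.4288, -0.0712], [0.4323, -0.1184]]
[129 128 124 113 112  70  28  24  29  29  32  35  34  35  28  19  13  15
  18  30 100 165 173 164 145 138] [178 185 184 185 186 183 156  96  37  20  27  32  35  30  19  17  42 102
 153 170 173 178 182 184]
[[0.4624 0.0295]]
[[0.4613 0.0207]]
```

```bash
python3 -m handwheel '[{"translation":[0.023,0.0025,0.015],"angular":[0,0,0],"hand":0.5},{"translation":[0.023,0.0025,0.015],"angular":[0,0,0],"hand":0.5},{"translation":[0.022,0.0025,0.015],"angular":[0,0,0],"hand":0.5},{"translation":[0,0,0.02],"angular":[0,0,0],"hand":0.5},{"translation":[0,0,0.02],"angular":[0,0,0],"hand":0.5},{"translation":[0,0,0.02],"angular":[0,0,0],"hand":0.5},{"translation":[0,0,0.02],"angular":[0,0,0],"hand":0.5},{"translation":[0,0,0.014],"angular":[0,0,0],"hand":0.5},{"translation":[0,0,0],"angular":[0,0,0],"hand":0.5},{"translation":[0,0,0],"angular":[0,0,0],"hand":0.5}]'
python3 -m handwheel '[{"translation":[0,0,0],"angular":[0,0,0],"hand":0.95},{"translation":[0,0,0],"angular":[0,0,0],"hand":0.95},{"translation":[0,0,0],"angular":[0,0,0],"hand":0.95},{"translation":[0,0,0],"angular":[0,0,0],"hand":0.95},{"translation":[0,0,0],"angular":[0,0,0],"hand":0.95}]' 50
```

```text
clock: 7.47
position: [0.4616, 0.0279, 0.0558]
ee_rot: [-0.001, 0.688, 0.726, -0.001]
contact_force: [0.9, 0.8, -0.2]
width: 0.0426
gripper_force: 0.0
clock: 7.88
position: [0.4626, 0.0286, 0.0575]
ee_rot: [0.001, 0.687, 0.727, 0.0]
contact_force: [-1.4, -1.9, 5.9]
width: 0.0129
gripper_force: 50.8
```

```bash
python3 -m handwheel '[{"translation":[0.006,0,0],"angular":[0,0,0],"hand":0.95},{"translation":[0.008,0,0],"angular":[0,0,0],"hand":0.95},{"translation":[0.008,0,0],"angular":[0,0,0],"hand":0.95},{"translation":[0.008,0,0],"angular":[0,0,0],"hand":0.95},{"translation":[0.006,0,0],"angular":[0,0,0],"hand":0.95},{"translation":[0.004,0,0],"angular":[0,0,0],"hand":0.95},{"translation":[0.002,0,0],"angular":[0,0,0],"hand":0.95},{"translation":[0,0,0],"angular":[0,0,0],"hand":0.95},{"translation":[0,0,0],"angular":[0,0,0],"hand":0.95},{"translation":[0,0,0],"angular":[0,0,0],"hand":0.95}]' 50
python3 -c "
from h import *
im,c=grab('wrist','wr4'); np.save('wr4c.npy',np.c_[c[0],c[1],c[2]])
im2,c=grab('top','top4')
a=cv2.resize(im[100:400,180:400,::-1],None,fx=2,fy=2,interpolation=cv2.INTER_CUBIC)
b=cv2.resize(im2[225:250,225:275,::-1],None,fx=6.6,fy=6.6,interpolation=cv2.INTER_CUBIC)
o=np.zeros((600,780,3),np.uint8);o[:,:440]=a;o[:165,445:775]=b;cv2.imwrite('pics/cmp4.png',o)"
```

```text
clock: 8.72
position: [0.4601, 0.0705, 0.0575]
ee_rot: [0.001, 0.686, 0.727, 0.0]
contact_force: [-0.9, -3.3, 7.4]
width: 0.0133
gripper_force: 50.9
```

View pics/cmp4.png

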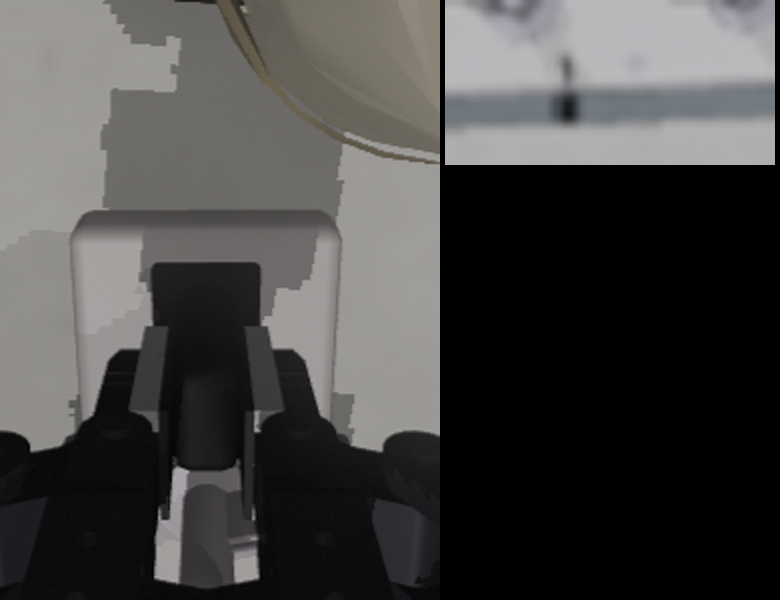

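```bash
python3 - <<'E'
from h import *
for f,x0,x1 in(('top0',236,268),('top4',236,252)):
    g=cv2.imread(f'pics/{f}.png').max(2).astype(int); print(f)
    for r in range(232,245): print(r,g[r,x0:x1].tolist())
E
```

```text
top0
232 [185, 185, 184, 184, 185, 184, 185, 184, 185, 185, 185, 185, 185, 185, 186, 185, 186, 185, 185, 184, 180, 174, 172, 169, 157, 156, 173, 184, 186, 186, 186, 186]
233 [184, 182, 183, 185, 185, 185, 185, 185, 185, 185, 185, 185, 185, 185, 185, 185, 185, 185, 186, 186, 184, 179, 174, 166, 131, 126, 167, 181, 186, 187, 186, 185]
234 [183, 178, 180, 182, 185, 186, 185, 185, 185, 185, 185, 185, 185, 185, 185, 185, 185, 185, 185, 185, 186, 183, 177, 166, 118, 104, 164, 177, 184, 187, 187, 186]
235 [182, 176, 177, 183, 185, 186, 186, 186, 186, 186, 186, 186, 186, 186, 186, 186, 186, 186, 186, 186, 187, 186, 183, 170, 129, 104, 164, 176, 180, 186, 187, 186]
236 [182, 177, 179, 184, 186, 185, 186, 187, 187, 187, 186, 186, 186, 187, 187, 187, 186, 185, 185, 185, 185, 186, 184, 176, 141, 114, 162, 173, 174, 179, 179, 179]
237 [177, 174, 175, 178, 178, 177, 177, 177, 177, 176, 175, 174, 174, 175, 175, 175, 174, 173, 173, 172, 171, 172, 171, 166, 142, 121, 150, 159, 160, 159, 157, 155]
238 [158, 154, 154, 153, 153, 150, 144, 145, 146, 147, 144, 142, 142, 143, 142, 145, 144, 143, 142, 141, 
[... 1416 characters left out ...]
3, 171, 177, 185, 187, 186, 187, 187]
237 [179, 179, 179, 179, 177, 172, 159, 128, 148, 164, 168, 174, 175, 176, 176, 175]
238 [158, 156, 155, 153, 153, 146, 134, 115, 123, 139, 141, 143, 143, 143, 143, 144]
239 [134, 132, 132, 132, 127, 109, 92, 72, 76, 108, 123, 124, 122, 121, 120, 123]
240 [127, 126, 127, 127, 120, 91, 71, 38, 54, 103, 126, 128, 127, 126, 125, 125]
241 [126, 126, 126, 128, 121, 91, 68, 32, 51, 102, 127, 129, 128, 128, 127, 126]
242 [125, 125, 125, 126, 119, 92, 70, 33, 54, 101, 124, 125, 125, 123, 123, 125]
243 [133, 134, 134, 133, 130, 117, 103, 83, 93, 122, 135, 133, 131, 130, 132, 140]
244 [159, 161, 160, 160, 159, 158, 155, 150, 153, 160, 162, 160, 159, 158, 160, 163]
```

The pointer sits within about 1 mm of the mark (mark column 243.0, pointer stripe 243.05). I release the handle and return to the lever knob, expected at (0.449,-0.230).

```bash
python3 -m handwheel '[{"translation":[0,0,0],"angular":[0,0,0],"hand":0.5},{"translation":[0,0,0],"angular":[0,0,0],"hand":0.5},{"translation":[0,0,0],"angular":[0,0,0],"hand":0.5},{"translation":[0,0,-0.03],"angular":[0,0,0],"hand":0.5},{"translation":[0,0,-0.03],"angular":[0,0,0],"hand":0.5},{"translation":[0,0,-0.03],"angular":[0,0,0],"hand":0.5},{"translation":[0,0,-0.03],"angular":[0,0,0],"hand":0.5},{"translation":[-0.037,-0.0035,0],"angular":[0,0,0],"hand":0.5},{"translation":[-0.037,-0.0035,0],"angular":[0,0,0],"hand":0.5},{"translation":[-0.037,-0.0035,0],"angular":[0,0,0],"hand":0.5}]' 20
python3 -m handwheel '[{"translation":[-0.037,-0.0035,0],"angular":[0,0,0],"hand":0.5},{"translation":[-0.037,-0.0035,0],"angular":[0,0,0],"hand":0.5},{"translation":[-0.037,-0.0035,0],"angular":[0,0,0],"hand":0.5},{"translation":[-0.037,-0.0035,0],"angular":[0,0,0],"hand":0.5},{"translation":[-0.037,-0.004,0],"angular":[0,0,0],"hand":0.5},{"translation":[-0.003,0,0],"angular":[0,0,6],"hand":0.5},{"translation":[0,0,0],"angular":[0,0,6],"hand":0.5},{"translation":[0,0,0],"angular":[0,0,6],"hand":0.5},{"translation":[0,0,0],"angular":[0,0,6],"hand":0.5},{"translation":[0,0,0],"angular":[0,0,6],"hand":0.5}]'
python3 -m handwheel '[{"translation":[0,0,0],"angular":[0,0,6],"hand":0.5},{"translation":[0,0,0],"angular":[0,0,0],"hand":0.5},{"translation":[0,0,0],"angular":[0,0,0],"hand":0.5}]'
python3 -c "
from h import *
im,c=grab('wrist','wr5'); np.save('wr5c.npy',np.c_[c[0],c[1],c[2]])"
```

```text
clock: 9.65
position: [0.4555, -0.0408, 0.1771]
ee_rot: [0.001, 0.686, 0.728, 0.001]
contact_force: [0.7, -1.1, -0.3]
width: 0.0424
gripper_force: 0.0
clock: 10.48
position: [0.4478, -0.229, 0.176]
ee_rot: [-0.0, 0.853, 0.522, 0.0]
contact_force: [-0.0, -0.6, 0.2]
width: 0.043
gripper_force: 0.0
clock: 10.73
position: [0.4479, -0.2289, 0.1761]
ee_rot: [-0.0, 0.877, 0.48, 0.0]
contact_force: [-0.2, -0.4, 0.7]
width: 0.0425
gripper_force: 0.0
```

View pics/wr5.png

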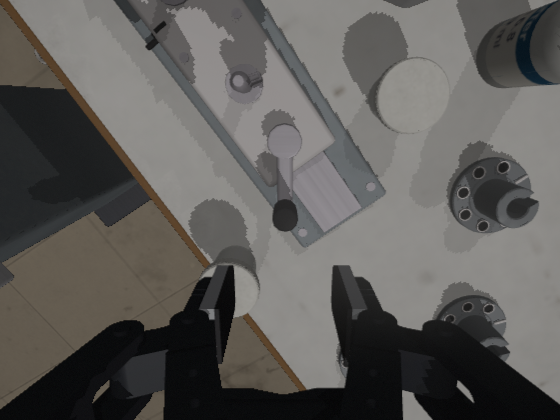

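```bash
python3 - <<'E'
from h import *
c=ld('wr5c.npy')
p=px2w(c,(285,211),.074)[0]; print(p.round(4), px2w(c,(285,140),.055)[0].round(4))
s=manip.get_state(); print((q2R(s['ee_rot']).T@(p-s['position'])).round(4))
E
```

```text
[ 0.4505 -0.228   0.074 ] [ 0.4765 -0.1874  0.055 ]
[0.0022 0.0018 0.1022]
```

```bash
python3 -m handwheel '[{"translation":[0.001,0.001,0.03],"angular":[0,0,0],"hand":0.5},{"translation":[0,0,0.03],"angular":[0,0,0],"hand":0.5},{"translation":[0,0,0.03],"angular":[0,0,0],"hand":0.5},{"translation":[0,0,0.02],"angular":[0,0,0],"hand":0.5},{"translation":[0,0,0.018],"angular":[0,0,0],"hand":0.5},{"translation":[0,0,0],"angular":[0,0,0],"hand":0.5},{"translation":[0,0,0],"angular":[0,0,0],"hand":0.9},{"translation":[0,0,0],"angular":[0,0,0],"hand":0.9},{"translation":[0,0,0],"angular":[0,0,0],"hand":0.9},{"translation":[0,0,0],"angular":[0,0,0],"hand":0.9}]' 25
python3 -m handwheel '[{"translation":[0.0003,-0.0052,0],"angular":[0,0,6],"hand":0.9},{"translation":[0.0003,-0.0052,0],"angular":[0,0,6],"hand":0.9},{"translation":[0.0003,-0.0052,0],"angular":[0,0,6],"hand":0.9},{"translation":[0.0003,-0.0052,0],"angular":[0,0,6],"hand":0.9},{"translation":[0.0003,-0.0052,0],"angular":[0,0,6],"hand":0.9},{"translation":[0.0003,-0.0052,0],"angular":[0,0,6],"hand":0.9},{"translation":[0.0003,-0.0052,0],"angular":[0,0,6],"hand":0.9},{"translation":[0.0003,-0.0052,0],"angular":[0,0,6],"hand":0.9},{"translation":[0,0,0],"angular":[0,0,0],"hand":0.9},{"translation":[0,0,0],"angular":[0,0,0],"hand":0.9}]'
```

```text
clock: 11.62
position: [0.45, -0.2293, 0.0494]
ee_rot: [0.001, 0.878, 0.479, 0.001]
contact_force: [0.4, -0.5, -2.2]
width: 0.0174
gripper_force: 24.7
clock: 12.45
position: [0.4273, -0.1955, 0.0493]
ee_rot: [0.001, 0.997, 0.082, 0.0]
contact_force: [-2.9, -3.3, 2.9]
width: 0.0172
gripper_force: 25.2
```

```bash
python3 -m handwheel '[{"translation":[0.0003,-0.0052,0],"angular":[0,0,6],"hand":0.9},{"translation":[0,-0.0015,0],"angular":[0,0,0],"hand":0.9},{"translation":[0,0,0],"angular":[0,0,0],"hand":0.9},{"translation":[0,0,0],"angular":[0,0,0],"hand":0.9}]'
python3 -m handwheel '[{"translation":[0,0,0],"angular":[0,0,0],"hand":0.4},{"translation":[0,0,0],"angular":[0,0,0],"hand":0.4},{"translation":[0,0,0],"angular":[0,0,0],"hand":0.4},{"translation":[0,0,0],"angular":[0,0,0],"hand":0.4},{"translation":[-0.002,0,-0.035],"angular":[0,0,0],"hand":0.2},{"translation":[-0.01,0,-0.035],"angular":[0,0,0],"hand":0},{"translation":[-0.018,-0.015,-0.035],"angular":[0,0,0],"hand":0},{"translation":[-0.018,-0.015,-0.035],"angular":[0,0,0],"hand":0},{"translation":[-0.015,-0.015,-0.02],"angular":[0,0,0],"hand":0},{"translation":[0,0,0],"angular":[0,0,0],"hand":0}]'
python3 -m handwheel '[{"translation":[0,0,0],"angular":[0,0,0],"hand":0},{"translation":[0,0,0],"angular":[0,0,0],"hand":0}]'
python3 -c "
from h import *
im,c=grab('wrist','wr6'); np.save('wr6c.npy',np.c_[c[0],c[1],c[2]])
cv2.imwrite('pics/wr6z.png',cv2.resize(im[:250,60:480,::-1],None,fx=1.9,fy=1.9,interpolation=cv2.INTER_CUBIC))
t,_=grab('top','top6')"
```

```text
clock: 12.78
position: [0.4267, -0.1899, 0.0493]
ee_rot: [0.002, 1.0, 0.03, 0.0]
contact_force: [-4.8, -4.8, 4.0]
width: 0.0173
gripper_force: 25.3
clock: 13.62
position: [0.3608, -0.1456, 0.2115]
ee_rot: [0.001, 1.0, 0.029, 0.003]
contact_force: [-0.7, 0.6, -0.4]
width: 0.0852
gripper_force: 0.0
clock: 13.78
position: [0.3618, -0.1471, 0.207]
ee_rot: [0.0, 1.0, 0.029, 0.0]
contact_force: [-0.1, 0.7, -0.5]
width: 0.0858
gripper_force: 0.0
```

View pics/wr6z.png

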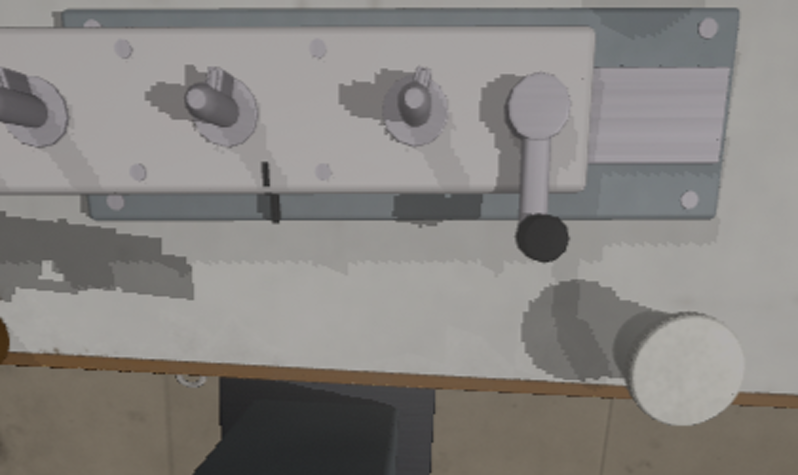

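The lever is back on its stop with its knob at (543,237), square to the rail, and the pointer is in line with the mark at (268,190). Spindle 0 flange is at (415,112) with key end (423.5,69). Spindle 1 flange is at (228,110) with key end (215.5,69).

```bash
python3 - <<'E'
from h import *
c=ld('wr6c.npy'); Z=lambda u,v:(u/1.9+60,v/1.9)
f=lambda u,v,z:px2w(c,Z(u,v),z)[0].round(4)
for n,fl,pt,k in(("s0",(415,112),(414,96),(423.5,69)),("s1",(228,110),(202,98),(215.5,69)),("s2",(38,112),(38,112),(14,70))):
    F=f(*fl,.043); P=f(*pt,.077); Kk=f(*k,.063); d=Kk-F; print(n,F,P,Kk,np.degrees(np.arctan2(d[1],d[0])).round(1),np.hypot(d[0],d[1]).round(4))
print("knob",f(543,237,.074),"pivot",f(540,105,.055), "mark",f(268,176,.04),f(275,218,.02))
# wheels in wr1
c=ld('wr1c.npy'); im=cv2.imread('pics/wr1.png')
o=[cv2.resize(im[y-45 if y>45 else 0:(y-45 if y>45 else 0)+90,x-45:x+45],None,fx=2.9,fy=2.9*1,interpolation=cv2.INTER_CUBIC) for x,y in((221,25),(333,88),(313,181))]
cv2.imwrite('pics/wh1.png',np.hstack(o))
E
```

```text
s0 [ 0.4713 -0.1378  0.043 ] [ 0.4729 -0.1377  0.077 ] [ 0.4844 -0.1406  0.063 ] -12.1 0.0134
s1 [ 0.4676 -0.0598  0.043 ] [ 0.4677 -0.0597  0.077 ] [ 0.4798 -0.0609  0.063 ] -5.2 0.0122
s2 [0.4622 0.0194 0.043 ] [0.4594 0.0013 0.077 ] [0.475  0.0163 0.063 ] -13.6 0.0132
knob [ 0.4253 -0.1913  0.074 ] pivot [ 0.4754 -0.1877  0.055 ] mark [ 0.4425 -0.0756  0.04  ] [ 0.4243 -0.0743  0.02  ]
```

View pics/wh1.png

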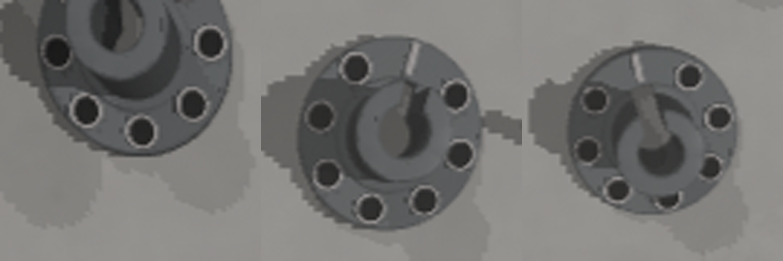

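The spindles are at s0 (0.472,-0.1377), s1 (0.467,-0.059) and s2 (0.462,0.0205). Now a close look at the wheels.

```bash
python3 -m handwheel '[{"translation":[0,0.036,-0.005],"angular":[0,0,0],"hand":0},{"translation":[0,0.036,0],"angular":[0,0,0],"hand":0},{"translation":[0,0.036,0],"angular":[0,0,0],"hand":0},{"translation":[0.02,0.036,0],"angular":[0,0,0],"hand":0},{"translation":[0.03,0.036,0],"angular":[0,0,0],"hand":0},{"translation":[0.03,0.035,0],"angular":[0,0,0],"hand":0},{"translation":[0.03,0.03,0],"angular":[0,0,0],"hand":0},{"translation":[0.014,0,0],"angular":[0,0,0],"hand":0},{"translation":[0,0,0],"angular":[0,0,0],"hand":0},{"translation":[0,0,0],"angular":[0,0,0],"hand":0}]'
python3 -m handwheel '[{"translation":[0,0,0],"angular":[0,0,0],"hand":0},{"translation":[0,0,0],"angular":[0,0,0],"hand":0}]'
python3 -c "
from h import *
im,c=grab('wrist','wr7'); np.save('wr7c.npy',np.c_[c[0],c[1],c[2]])
cv2.imwrite('pics/wr7z.png',cv2.resize(im[0:300,160:500,::-1],None,fx=2,fy=2,interpolation=cv2.INTER_CUBIC))"
```

```text
clock: 14.72
position: [0.4919, -0.3768, 0.2098]
ee_rot: [-0.002, 1.0, 0.029, -0.002]
contact_force: [-0.1, 0.1, 0.1]
width: 0.0855
gripper_force: 0.0
clock: 14.88
position: [0.4909, -0.3761, 0.2122]
ee_rot: [-0.001, 1.0, 0.028, -0.001]
contact_force: [-0.2, 0.1, -0.2]
width: 0.0855
gripper_force: 0.0
```

View pics/wr7z.png

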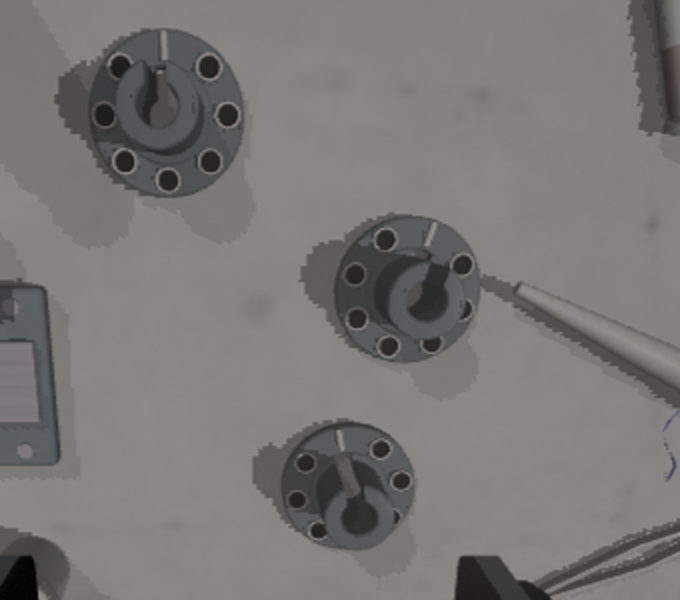

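Zoom pixels (scale 2, offset 160):
- Wheel A: disc (167,112), hub top (158,105), rib (164,44).
- Wheel B: disc (407,288), hub (427,297), rib (431,234).
- Wheel C: disc (348,486), hub (359,515), rib (340,441).

```bash
python3 - <<'E'
from h import *
c=ld('wr7c.npy'); Z=lambda u,v:(u/2+160,v/2)
f=lambda p,z:px2w(c,Z(*p),z)[0]
for n,d,h,r1,r2 in(("A",(167,112),(158,105),(163,31),(165,58)),("B",(407,288),(427,297),(434,222),(427,246)),("C",(348,486),(359,515),(338,432),(343,452))):
    D=f(d,.008);H=f(h,.045);m=(D+H)[:2]/2;a,b=f(r1,.009),f(r2,.009);g=a-b
    e=(a+b)[:2]/2-m
    print(n,D[:2].round(4),H[:2].round(4),"rib dir",np.degrees(np.arctan2(g[1],g[0])).round(1),"rib from axis",np.degrees(np.arctan2(e[1],e[0])).round(1),np.hypot(*e).round(4))
E
```

```text
A [ 0.6052 -0.3345] [ 0.6034 -0.335 ] rib dir 6.1 rib from axis 4.3 0.0278
B [ 0.5341 -0.4514] [ 0.5343 -0.452 ] rib dir -9.4 rib from axis -16.0 0.0264
C [ 0.4309 -0.4334] [ 0.4311 -0.4335] rib dir 18.8 rib from axis 15.1 0.025
```

```bash
python3 -m handwheel '[{"translation":[-0.0316,0.027,0],"angular":[0,0,0],"hand":0},{"translation":[-0.0316,0.027,0],"angular":[0,0,0],"hand":0},{"translation":[0,0,0],"angular":[0,0,-7],"hand":0},{"translation":[0,0,0],"angular":[0,0,-7],"hand":0},{"translation":[0,0,0],"angular":[0,0,-7],"hand":0},{"translation":[0,0,0],"angular":[0,0,-7],"hand":0},{"translation":[0,0,0],"angular":[0,0,-7],"hand":0},{"translation":[0,0,0],"angular":[0,0,-7],"hand":0},{"translation":[0,0,0],"angular":[0,0,-7],"hand":0},{"translation":[0,0,0],"angular":[0,0,-7],"hand":0}]'
python3 -m handwheel '[{"translation":[0,0,0.02],"angular":[0,0,-7],"hand":0},{"translation":[0,0,0.02],"angular":[0,0,-7],"hand":0},{"translation":[0,0,0.02],"angular":[0,0,-7],"hand":0},{"translation":[0,0,0.02],"angular":[0,0,-7],"hand":0},{"translation":[0,0,0.02],"angular":[0,0,-6],"hand":0},{"translation":[0,0,0],"angular":[0,0,0],"hand":0},{"translation":[0,0,0],"angular":[0,0,0],"hand":0},{"translation":[0,0,0],"angular":[0,0,0],"hand":0}]'
python3 -c "
from h import *
im,c=grab('wrist','wr8'); np.save('wr8c.npy',np.c_[c[0],c[1],c[2]])
print(w2px(c,[.431,-.4335,.045]))
cv2.imwrite('pics/wr8z.png',im[:,:,::-1])"
```

```text
clock: 15.77
position: [0.4312, -0.4339, 0.2134]
ee_rot: [0.0, 0.868, 0.497, -0.0]
contact_force: [-0.6, 0.1, 0.5]
width: 0.0854
gripper_force: 0.0
clock: 16.43
position: [0.4323, -0.435, 0.1141]
ee_rot: [0.001, 0.688, 0.726, -0.0]
contact_force: [-0.6, -0.8, 0.0]
width: 0.085
gripper_force: 0.0
[[281.02040122 226.71192438]]
```

View pics/wr8z.png

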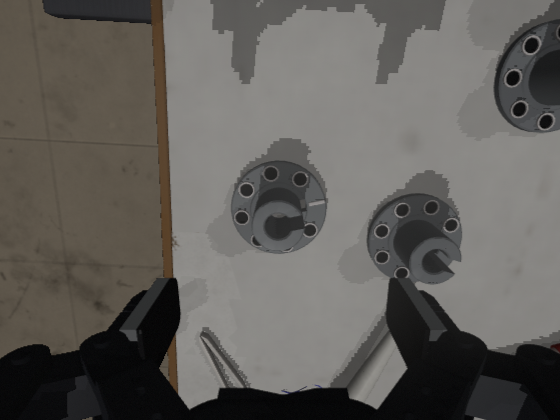

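Wheel C is where predicted: hub top at (279,225), rib at (317,203). I descend and grip.

```bash
python3 -c "
from h import *
c=ld('wr8c.npy')
for r,h in(((317,203),(279,225)),):
  a=px2w(c,r,.009)[0];H=px2w(c,h,.045)[0];e=a-H;print(a.round(4),H.round(4),np.degrees(np.arctan2(e[1],e[0])))
"
python3 -m handwheel '[{"translation":[0.0015,-0.001,0.025],"angular":[0,0,0],"hand":0.1},{"translation":[0,0,0.025],"angular":[0,0,0],"hand":0.2},{"translation":[0,0,0.025],"angular":[0,0,0],"hand":0.2},{"translation":[0,0,0.015],"angular":[0,0,0],"hand":0.2},{"translation":[0,0,0.007],"angular":[0,0,0],"hand":0.2},{"translation":[0,0,0],"angular":[0,0,0],"hand":0.2},{"translation":[0,0,0],"angular":[0,0,0],"hand":0.2},{"translation":[0,0,0],"angular":[0,0,0],"hand":0.9},{"translation":[0,0,0],"angular":[0,0,0],"hand":0.9},{"translation":[0,0,0],"angular":[0,0,0],"hand":0.9}]' 40
python3 -m handwheel '[{"translation":[0,0,0],"angular":[0,0,0],"hand":0.9},{"translation":[0,0,0],"angular":[0,0,0],"hand":0.9},{"translation":[0,0,0],"angular":[0,0,0],"hand":0.9}]' 40
```

```text
[ 0.4564 -0.4266  0.009 ] [ 0.4297 -0.4324  0.045 ] 12.318986881793213
clock: 17.32
position: [0.4313, -0.4339, 0.0169]
ee_rot: [0.001, 0.687, 0.727, -0.0]
contact_force: [-0.8, 0.6, 3.4]
width: 0.0326
gripper_force: 3.0
clock: 17.57
position: [0.4313, -0.434, 0.0172]
ee_rot: [0.001, 0.687, 0.727, -0.0]
contact_force: [-0.4, -0.1, 5.9]
width: 0.0317
gripper_force: 39.5
```

```bash
python3 -m handwheel '[{"translation":[0,0,-0.015],"angular":[0,0,0],"hand":0.9},{"translation":[0,0,-0.03],"angular":[0,0,0],"hand":0.9},{"translation":[0,0,-0.03],"angular":[0,0,0],"hand":0.9},{"translation":[0,0,-0.03],"angular":[0,0,0],"hand":0.9},{"translation":[0,0,-0.03],"angular":[0,0,0],"hand":0.9},{"translation":[0,0,0],"angular":[0,0,0],"hand":0.9},{"translation":[0.015,0.003,0],"angular":[0,0,0],"hand":0.9},{"translation":[0.025,0.003,0],"angular":[0,0,0],"hand":0.9},{"translation":[0.034,0.004,0],"angular":[0,0,0],"hand":0.9},{"translation":[0.034,0.004,0],"angular":[0,0,0],"hand":0.9}]' 40
python3 -m handwheel '[{"translation":[0.034,0.004,0],"angular":[0,0,0],"hand":0.9},{"translation":[0.034,0.004,0],"angular":[0,0,0],"hand":0.9},{"translation":[0.034,0.004,0],"angular":[0,0,0],"hand":0.9},{"translation":[0.034,0.004,0],"angular":[0,0,0],"hand":0.9},{"translation":[0.034,0.004,0],"angular":[0,0,0],"hand":0.9},{"translation":[0.034,0.004,0],"angular":[0,0,0],"hand":0.9},{"translation":[0.034,0.004,0],"angular":[0,0,0],"hand":0.9},{"translation":[0.025,0.004,0],"angular":[0,0,0],"hand":0.9},{"translation":[0,0,0],"angular":[0,0,0],"hand":0.9},{"translation":[0,0,0],"angular":[0,0,0],"hand":0.9}]' 40
python3 -c "
from h import *
im,c=grab('wrist','wr9'); np.save('wr9c.npy',np.c_[c[0],c[1],c[2]])
cv2.imwrite('pics/wr9z.png',cv2.resize(im[80:400,160:420,::-1],None,fx=1.85,fy=1.85,interpolation=cv2.INTER_CUBIC))"
```

```text
clock: 18.4
position: [0.4378, -0.3223, 0.149]
ee_rot: [-0.002, 0.687, 0.726, 0.0]
contact_force: [1.0, -0.2, -1.2]
width: 0.0313
gripper_force: 39.9
clock: 19.23
position: [0.4545, -0.0583, 0.1495]
ee_rot: [-0.001, 0.686, 0.728, -0.001]
contact_force: [0.2, 0.5, -1.4]
width: 0.0314
gripper_force: 29.7
```

View pics/wr9z.png

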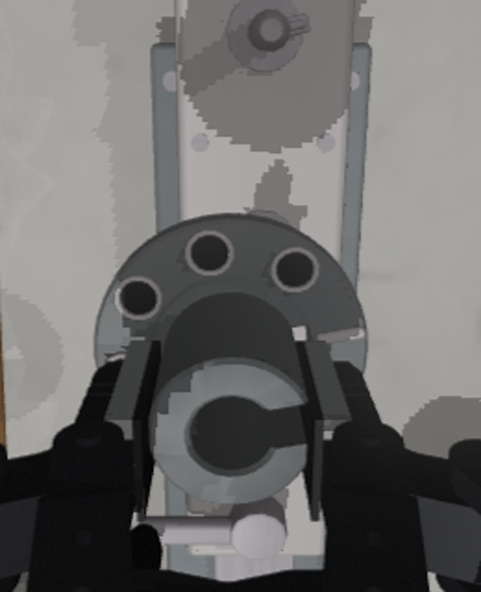

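Wheel C is held level. Its hub top is at (232,433) and its slot points right to (305,422). Spindle 2's flange is at (266,32), with its key pointing right to (306,25).

```bash
python3 - <<'E'
from h import *
c=ld('wr9c.npy'); Z=lambda u,v:(u/1.85+160,v/1.85+80); f=lambda p,z:px2w(c,Z(*p),z)[0].round(4)
F=f((266,32),.043);P=f((270,30),.078);k=f((306,26),.063); ang=lambda d:np.degrees(np.arctan2(d[1],d[0])).round(1)
print(F,P,k,ang(k-F),ang(k-P))
H=f((232,433),.178);s=f((305,422),.178);r=f((345,334),.1415);print(H,s,ang(s-H),"rib",r,ang(r-H), manip.get_state()['position'],manip.get_state()['gripper_force'])
E
```

```text
[0.4632 0.022  0.043 ] [0.4625 0.0219 0.078 ] [0.4751 0.0242 0.063 ] 10.5 10.3
[ 0.4552 -0.0565  0.178 ] [ 0.4694 -0.0531  0.178 ] 13.5 rib [ 0.4831 -0.0501  0.1415] 12.9 [ 0.45495077 -0.05949924  0.14974835] 29.653076771646738
```

```bash
python3 -m handwheel '[{"translation":[0.026,0.004,0],"angular":[0,0,0],"hand":0.9},{"translation":[0.027,0.004,0],"angular":[0,0,0],"hand":0.9},{"translation":[0.026,0.004,0],"angular":[0,0,3],"hand":0.9},{"translation":[0,0,0],"angular":[0,0,0],"hand":0.9},{"translation":[0,0,0.02],"angular":[0,0,0],"hand":0.9},{"translation":[0,0,0.015],"angular":[0,0,0],"hand":0.9},{"translation":[0,0,0.01],"angular":[0,0,0],"hand":0.9},{"translation":[0,0,0.01],"angular":[0,0,0],"hand":0.9},{"translation":[0,0,0.01],"angular":[0,0,0],"hand":0.9},{"translation":[0,0,0],"angular":[0,0,0],"hand":0.9}]' 40
python3 -m handwheel '[{"translation":[0,0,0],"angular":[0,0,0],"hand":0.9},{"translation":[0,0,0],"angular":[0,0,0],"hand":0.9}]' 40
```

```text
clock: 20.12
position: [0.462, 0.0189, 0.0836]
ee_rot: [-0.002, 0.706, 0.708, -0.001]
contact_force: [0.3, 3.3, -4.0]
width: 0.031
gripper_force: 39.9
clock: 20.28
position: [0.4624, 0.019, 0.0852]
ee_rot: [-0.001, 0.706, 0.708, -0.001]
contact_force: [-1.5, 3.1, -2.8]
width: 0.0315
gripper_force: 40.0
```

```bash
python3 -m handwheel '[{"translation":[0.0012,0,0],"angular":[0,0,0],"hand":0.9},{"translation":[0,0,0.005],"angular":[0,0,0],"hand":0.9},{"translation":[0,0,0.005],"angular":[0,0,0],"hand":0.9},{"translation":[0,0,0.005],"angular":[0,0,0],"hand":0.9},{"translation":[0,0,0],"angular":[0,0,0],"hand":0.9}]' 40
```

```text
clock: 20.7
position: [0.4638, 0.0209, 0.07]
ee_rot: [0.0, 0.706, 0.709, 0.0]
contact_force: [0.7, 4.3, -2.1]
width: 0.031
gripper_force: 40.3
```

```bash
python3 -m handwheel '[{"translation":[0.0005,0,0.004],"angular":[0,0,0],"hand":0.9},{"translation":[0,0,0.004],"angular":[0,0,0],"hand":0.9},{"translation":[0,0,0.002],"angular":[0,0,0],"hand":0.9},{"translation":[0,0,0],"angular":[0,0,0],"hand":0.9},{"translation":[0,0,0],"angular":[0,0,0],"hand":0.9}]' 40
```

```text
clock: 21.12
position: [0.4634, 0.021, 0.0602]
ee_rot: [0.0, 0.706, 0.709, -0.0]
contact_force: [0.3, 2.3, -1.8]
width: 0.0313
gripper_force: 40.3
```

```bash
python3 -m handwheel '[{"translation":[0,0,0],"angular":[0,0,0],"hand":0.3},{"translation":[0,0,0],"angular":[0,0,0],"hand":0.3},{"translation":[0,0,0],"angular":[0,0,0],"hand":0.3},{"translation":[0,0,-0.02],"angular":[0,0,0],"hand":0.3},{"translation":[0,0,-0.03],"angular":[0,0,0],"hand":0.3},{"translation":[0,0,-0.03],"angular":[0,0,0],"hand":0.3},{"translation":[0,0,-0.03],"angular":[0,0,0],"hand":0.3},{"translation":[-0.036,0,0],"angular":[0,0,0],"hand":0.3},{"translation":[-0.036,0,0],"angular":[0,0,0],"hand":0.3},{"translation":[-0.036,0,0],"angular":[0,0,0],"hand":0.3}]'
python3 -m handwheel '[{"translation":[-0.036,0,0],"angular":[0,0,0],"hand":0.3},{"translation":[-0.036,0,0],"angular":[0,0,0],"hand":0.3},{"translation":[-0.036,0,0],"angular":[0,0,0],"hand":0.3},{"translation":[-0.036,0,0],"angular":[0,0,0],"hand":0.3},{"translation":[-0.036,0,0],"angular":[0,0,0],"hand":0.3},{"translation":[-0.036,0,0],"angular":[0,0,0],"hand":0},{"translation":[-0.016,0.028,0],"angular":[0,0,0],"hand":0},{"translation":[-0.016,0.028,0],"angular":[0,0,0],"hand":0},{"translation":[0,0.028,0],"angular":[0,0,0],"hand":0},{"translation":[0,0.028,0],"angular":[0,0,0],"hand":0}]'
python3 -m handwheel '[{"translation":[0,0.028,0.025],"angular":[0,0,0],"hand":0},{"translation":[0,0,0.02],"angular":[0,0,0],"hand":0},{"translation":[0,0,0],"angular":[0,0,0],"hand":0},{"translation":[0,0,0],"angular":[0,0,0],"hand":0}]'
python3 -c "
from h import *
im,c=grab('wrist','wr10'); np.save('wr10c.npy',np.c_[c[0],c[1],c[2]]); grab('top','top10')
print(w2px(c,[.604,-.335,.045]))
cv2.imwrite('pics/wr10z.png',cv2.resize(im[80:380,100:460,::-1],None,fx=1.9,fy=1.9,interpolation=cv2.INTER_CUBIC))"
```

```text
clock: 21.95
position: [0.4642, -0.0881, 0.1717]
ee_rot: [0.001, 0.705, 0.709, 0.0]
contact_force: [-0.3, -0.1, -0.7]
width: 0.0601
gripper_force: 0.0
clock: 22.78
position: [0.5775, -0.3364, 0.1704]
ee_rot: [0.0, 0.706, 0.708, -0.0]
contact_force: [-0.4, -0.2, -0.4]
width: 0.0855
gripper_force: 0.0
clock: 23.12
position: [0.6037, -0.3338, 0.124]
ee_rot: [-0.002, 0.706, 0.709, -0.001]
contact_force: [0.1, 0.6, -0.1]
width: 0.0854
gripper_force: 0.0
[[283.95461218 226.14376061]]
```

View pics/wr10z.png

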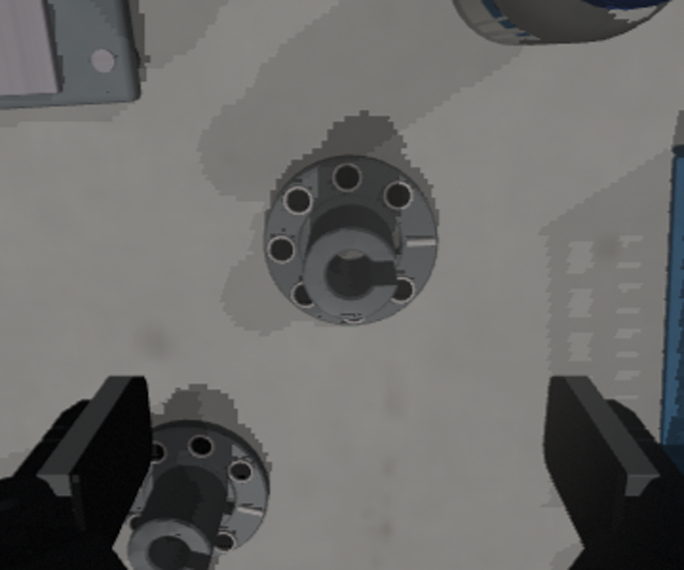

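Wheel A: hub top at (351,275) as predicted, rib at (423,242).

```bash
python3 -c "
from h import *
c=ld('wr10c.npy');Z=lambda u,v:(u/1.9+100,v/1.9+80)
a=px2w(c,Z(423,242),.009)[0];H=px2w(c,Z(351,275),.045)[0];s=px2w(c,Z(392,274),.045)[0]
for e in(a-H,s-H):print(a.round(4),H.round(4),np.degrees(np.arctan2(e[1],e[0])))
"
python3 -m handwheel '[{"translation":[-0.0005,0,0.03],"angular":[0,0,0],"hand":0.1},{"translation":[0,0,0.03],"angular":[0,0,0],"hand":0.2},{"translation":[0,0,0.025],"angular":[0,0,0],"hand":0.2},{"translation":[0,0,0.015],"angular":[0,0,0],"hand":0.2},{"translation":[0,0,0.007],"angular":[0,0,0],"hand":0.2},{"translation":[0,0,0],"angular":[0,0,0],"hand":0.2},{"translation":[0,0,0],"angular":[0,0,0],"hand":0.2},{"translation":[0,0,0],"angular":[0,0,0],"hand":0.9},{"translation":[0,0,0],"angular":[0,0,0],"hand":0.9},{"translation":[0,0,0],"angular":[0,0,0],"hand":0.9}]' 40
python3 -m handwheel '[{"translation":[0,0,0],"angular":[0,0,0],"hand":0.9},{"translation":[0,0,0],"angular":[0,0,0],"hand":0.9},{"translation":[0,0,0],"angular":[0,0,0],"hand":0.9}]' 40
```

```text
[ 0.633  -0.3323  0.009 ] [ 0.6045 -0.334   0.045 ] 3.557307161494429
[ 0.633  -0.3323  0.009 ] [ 0.6045 -0.334   0.045 ] 1.8488288621955122
clock: 24.05
position: [0.6054, -0.3354, 0.0202]
ee_rot: [0.001, 0.706, 0.709, 0.0]
contact_force: [-3.0, -0.5, 0.8]
width: 0.0324
gripper_force: 0.8
clock: 24.3
position: [0.6056, -0.3354, 0.0203]
ee_rot: [0.001, 0.706, 0.709, 0.0]
contact_force: [-0.2, 0.5, 6.3]
width: 0.0305
gripper_force: 40.0
```

```bash
python3 -m handwheel '[{"translation":[0,0,-0.015],"angular":[0,0,0],"hand":0.9},{"translation":[0,0,-0.03],"angular":[0,0,0],"hand":0.9},{"translation":[0,0,-0.03],"angular":[0,0,0],"hand":0.9},{"translation":[0,0,-0.03],"angular":[0,0,0],"hand":0.9},{"translation":[0,0,-0.03],"angular":[0,0,0],"hand":0.9},{"translation":[0.015,-0.0274,0],"angular":[0,0,0],"hand":0.9},{"translation":[0.015,-0.0274,0],"angular":[0,0,0],"hand":0.9},{"translation":[0.015,-0.0274,0],"angular":[0,0,0],"hand":0.9},{"translation":[0.015,-0.0274,0],"angular":[0,0,0],"hand":0.9},{"translation":[0.03,-0.0274,0],"angular":[0,0,0],"hand":0.9}]' 40
python3 -m handwheel '[{"translation":[0.0312,0,0],"angular":[0,0,0],"hand":0.9},{"translation":[0.0312,0,0],"angular":[0,0,0],"hand":0.9},{"translation":[0.0312,0,0],"angular":[0,0,0],"hand":0.9},{"translation":[0.0312,0,0],"angular":[0,0,0],"hand":0.9},{"translation":[0.0312,0,0],"angular":[0,0,0],"hand":0.9},{"translation":[0.0312,0,0],"angular":[0,0,0],"hand":0.9},{"translation":[0,0,0],"angular":[0,0,4],"hand":0.9},{"translation":[0,0,0],"angular":[0,0,4],"hand":0.9},{"translation":[0,0,0],"angular":[0,0,0],"hand":0.9},{"translation":[0,0,0],"angular":[0,0,0],"hand":0.9}]' 40
python3 -c "
from h import *
im,c=grab('wrist','wr11'); np.save('wr11c.npy',np.c_[c[0],c[1],c[2]]);print(manip.get_state()['position'])
cv2.imwrite('pics/wr11z.png',cv2.resize(im[80:400,160:420,::-1],None,fx=1.85,fy=1.85,interpolation=cv2.INTER_CUBIC))"
```

```text
clock: 25.13
position: [0.4667, -0.2467, 0.1535]
ee_rot: [0.001, 0.706, 0.708, -0.0]
contact_force: [0.4, -0.2, -1.1]
width: 0.0303
gripper_force: 40.0
clock: 25.97
position: [0.4666, -0.058, 0.1536]
ee_rot: [0.0, 0.753, 0.658, 0.0]
contact_force: [0.4, 0.8, -0.8]
width: 0.0304
gripper_force: 40.0
[ 0.46668144 -0.05828266  0.15358341]
```

View pics/wr11z.png

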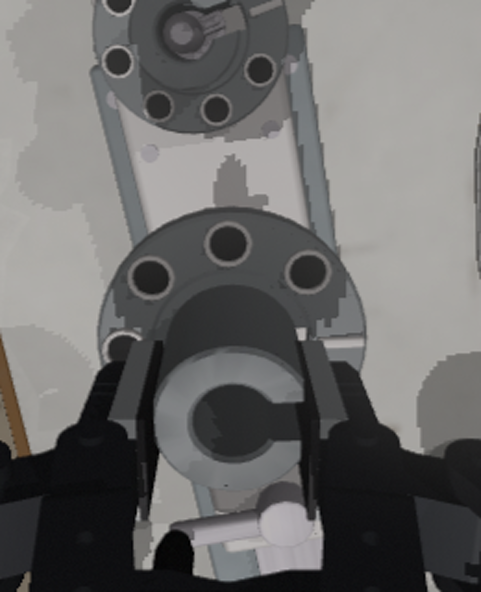

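Wheel C sits home on spindle 2 at (188,33) with its key in the keyway. Wheel A is held upright with its slot at (290,418), so I descend onto spindle 1.

```bash
python3 -m handwheel '[{"translation":[-0.0005,0.0005,0.02],"angular":[0,0,0],"hand":0.9},{"translation":[0,0,0.02],"angular":[0,0,0],"hand":0.9},{"translation":[0,0,0.01],"angular":[0,0,0],"hand":0.9},{"translation":[0,0,0.008],"angular":[0,0,0],"hand":0.9},{"translation":[0,0,0.007],"angular":[0,0,0],"hand":0.9},{"translation":[0,0,0],"angular":[0,0,0],"hand":0.9},{"translation":[0,0,0],"angular":[0,0,0],"hand":0.9}]' 40
python3 -m handwheel '[{"translation":[0,0,0.005],"angular":[0,0,0],"hand":0.9},{"translation":[0,0,0.005],"angular":[0,0,0],"hand":0.9},{"translation":[0,0,0],"angular":[0,0,0],"hand":0.9}]' 40
```

```text
clock: 26.6
position: [0.4673, -0.059, 0.0886]
ee_rot: [0.0, 0.753, 0.658, -0.0]
contact_force: [0.7, -0.3, -0.8]
width: 0.0302
gripper_force: 40.1
clock: 26.85
position: [0.4668, -0.0587, 0.078]
ee_rot: [-0.0, 0.753, 0.658, -0.0]
contact_force: [-0.6, 0.8, -1.2]
width: 0.0302
gripper_force: 40.1
```

```bash
python3 -m handwheel '[{"translation":[0,0,0.005],"angular":[0,0,0],"hand":0.9},{"translation":[0,0,0.005],"angular":[0,0,0],"hand":0.9},{"translation":[0,0,0.004],"angular":[0,0,0],"hand":0.9},{"translation":[0,0,0],"angular":[0,0,0],"hand":0.9},{"translation":[0,0,0],"angular":[0,0,0],"hand":0.9}]' 40
```

```text
clock: 27.27
position: [0.4669, -0.0587, 0.0642]
ee_rot: [-0.0, 0.753, 0.658, -0.0]
contact_force: [0.3, 0.5, -1.2]
width: 0.0304
gripper_force: 40.1
```

```bash
python3 -m handwheel '[{"translation":[0,0,0],"angular":[0,0,0],"hand":0.3},{"translation":[0,0,0],"angular":[0,0,0],"hand":0.3},{"translation":[0,0,0],"angular":[0,0,0],"hand":0.3},{"translation":[0,0,-0.02],"angular":[0,0,0],"hand":0.3},{"translation":[0,0,-0.03],"angular":[0,0,0],"hand":0.3},{"translation":[0,0,-0.03],"angular":[0,0,0],"hand":0.3},{"translation":[0,0,-0.03],"angular":[0,0,0],"hand":0.3},{"translation":[-0.0346,0,0],"angular":[0,0,0],"hand":0.3},{"translation":[-0.0346,0,0],"angular":[0,0,0],"hand":0.3},{"translation":[-0.0346,0,0],"angular":[0,0,0],"hand":0.3}]'
python3 -m handwheel '[{"translation":[-0.0346,0,0],"angular":[0,0,0],"hand":0.3},{"translation":[-0.0346,0,0],"angular":[0,0,0],"hand":0.3},{"translation":[-0.0346,0,0],"angular":[0,0,0],"hand":0.3},{"translation":[-0.0346,0.01,0],"angular":[0,0,0],"hand":0.3},{"translation":[-0.0346,0.02,0],"angular":[0,0,0],"hand":0},{"translation":[-0.0346,0.02,0],"angular":[0,0,0],"hand":0},{"translation":[-0.0346,0.02,0],"angular":[0,0,0],"hand":0},{"translation":[-0.0346,0.02,0],"angular":[0,0,0],"hand":0},{"translation":[0,0.029,0],"angular":[0,0,0],"hand":0},{"translation":[0,0,0.025],"angular":[0,0,0],"hand":0}]'
python3 -m handwheel '[{"translation":[0,0,0.025],"angular":[0,0,0],"hand":0},{"translation":[0,0,0],"angular":[0,0,0],"hand":0},{"translation":[0,0,0],"angular":[0,0,0],"hand":0}]'
python3 -c "
from h import *
im,c=grab('wrist','wr12'); np.save('wr12c.npy',np.c_[c[0],c[1],c[2]])
print(w2px(c,[.534,-.4517,.045]))
cv2.imwrite('pics/wr12z.png',cv2.resize(im[80:380,100:460,::-1],None,fx=1.9,fy=1.9,interpolation=cv2.INTER_CUBIC))"
```

```text
clock: 28.1
position: [0.4535, -0.1625, 0.1759]
ee_rot: [0.001, 0.753, 0.658, 0.001]
contact_force: [0.0, 0.5, -0.6]
width: 0.0595
gripper_force: 0.0
clock: 28.93
position: [0.5405, -0.458, 0.1539]
ee_rot: [0.008, 0.754, 0.657, 0.001]
contact_force: [2.9, -0.6, 1.0]
width: 0.0853
gripper_force: 0.0
clock: 29.18
position: [0.5328, -0.4512, 0.1231]
ee_rot: [-0.002, 0.753, 0.658, -0.0]
contact_force: [-0.2, 0.3, 0.4]
width: 0.085
gripper_force: 0.0
[[285.1323913  225.50421931]]
```

View pics/wr12z.png

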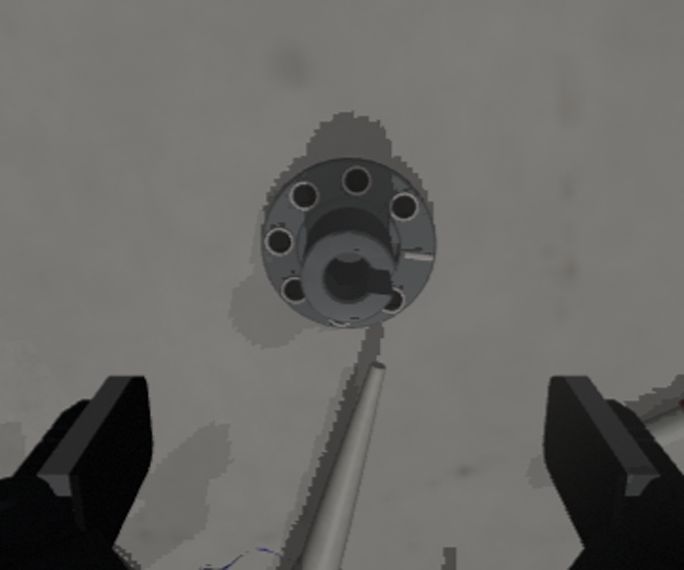

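Wheel B is in place: hub top (349,278), rib (419,256). The pipette tip at (377,365) is clear of the finger paths.

```bash
python3 -c "
from h import *
c=ld('wr12c.npy');Z=lambda u,v:(u/1.9+100,v/1.9+80)
a=px2w(c,Z(419,256),.009)[0];H=px2w(c,Z(349,278),.045)[0];s=px2w(c,Z(389,283),.045)[0]
for e in(a-H,s-H):print(a.round(4),H.round(4),np.degrees(np.arctan2(e[1],e[0])))
"
python3 -m handwheel '[{"translation":[0,0,0.03],"angular":[0,0,0],"hand":0.1},{"translation":[0,0,0.03],"angular":[0,0,0],"hand":0.2},{"translation":[0,0,0.025],"angular":[0,0,0],"hand":0.2},{"translation":[0,0,0.014],"angular":[0,0,0],"hand":0.2},{"translation":[0,0,0.006],"angular":[0,0,0],"hand":0.2},{"translation":[0,0,0],"angular":[0,0,0],"hand":0.2},{"translation":[0,0,0],"angular":[0,0,0],"hand":0.2},{"translation":[0,0,0],"angular":[0,0,0],"hand":0.9},{"translation":[0,0,0],"angular":[0,0,0],"hand":0.9},{"translation":[0,0,0],"angular":[0,0,0],"hand":0.9}]' 40
python3 -m handwheel '[{"translation":[0,0,0],"angular":[0,0,0],"hand":0.9},{"translation":[0,0,0],"angular":[0,0,0],"hand":0.9},{"translation":[0,0,0],"angular":[0,0,0],"hand":0.9}]' 40
```

```text
[ 0.56   -0.4589  0.009 ] [ 0.533  -0.4521  0.045 ] -14.07490893682551
[ 0.56   -0.4589  0.009 ] [ 0.533  -0.4521  0.045 ] -15.17582408128678
clock: 30.07
position: [0.5341, -0.4526, 0.0212]
ee_rot: [0.001, 0.753, 0.658, -0.0]
contact_force: [-0.2, 0.1, 0.4]
width: 0.0325
gripper_force: 0.4
clock: 30.32
position: [0.5343, -0.4527, 0.0214]
ee_rot: [0.001, 0.753, 0.658, -0.0]
contact_force: [-0.5, 0.2, 6.1]
width: 0.0308
gripper_force: 39.8
```

```bash
python3 -m handwheel '[{"translation":[0,0,-0.015],"angular":[0,0,0],"hand":0.9},{"translation":[0,0,-0.03],"angular":[0,0,0],"hand":0.9},{"translation":[0,0,-0.03],"angular":[0,0,0],"hand":0.9},{"translation":[0,0,-0.03],"angular":[0,0,0],"hand":0.9},{"translation":[0,0,-0.03],"angular":[0,0,0],"hand":0.9},{"translation":[0.025,-0.0262,0],"angular":[0,0,0],"hand":0.9},{"translation":[0.025,-0.0262,0],"angular":[0,0,0],"hand":0.9},{"translation":[0.025,-0.0262,0],"angular":[0,0,0],"hand":0.9},{"translation":[0.025,-0.026,0],"angular":[0,0,0],"hand":0.9},{"translation":[0.0339,0,0],"angular":[0,0,0],"hand":0.9}]' 40
python3 -m handwheel '[{"translation":[0.0339,0,0],"angular":[0,0,0],"hand":0.9},{"translation":[0.0339,0,0],"angular":[0,0,0],"hand":0.9},{"translation":[0.0339,0,0],"angular":[0,0,0],"hand":0.9},{"translation":[0.0339,0,0],"angular":[0,0,0],"hand":0.9},{"translation":[0.0339,0,0],"angular":[0,0,0],"hand":0.9},{"translation":[0,0,0],"angular":[0,0,-2],"hand":0.9},{"translation":[0,0,0],"angular":[0,0,0],"hand":0.9},{"translation":[0,0,0],"angular":[0,0,0],"hand":0.9}]' 40
```

```text
clock: 31.15
position: [0.443, -0.3037, 0.1544]
ee_rot: [-0.002, 0.754, 0.657, -0.001]
contact_force: [0.4, 0.7, -1.2]
width: 0.0309
gripper_force: 40.0
clock: 31.82
position: [0.4711, -0.1372, 0.1548]
ee_rot: [0.001, 0.742, 0.671, -0.0]
contact_force: [-0.4, 0.0, -1.3]
width: 0.0306
gripper_force: 40.0
```

```bash
python3 -m handwheel '[{"translation":[-0.0008,0.0005,0.02],"angular":[0,0,0],"hand":0.9},{"translation":[0,0,0.02],"angular":[0,0,0],"hand":0.9},{"translation":[0,0,0.01],"angular":[0,0,0],"hand":0.9},{"translation":[0,0,0.008],"angular":[0,0,0],"hand":0.9},{"translation":[0,0,0.007],"angular":[0,0,0],"hand":0.9},{"translation":[0,0,0],"angular":[0,0,0],"hand":0.9},{"translation":[0,0,0],"angular":[0,0,0],"hand":0.9}]' 40
python3 -m handwheel '[{"translation":[0,0,0.005],"angular":[0,0,0],"hand":0.9},{"translation":[0,0,0.005],"angular":[0,0,0],"hand":0.9},{"translation":[0,0,0],"angular":[0,0,0],"hand":0.9}]' 40
```

```text
clock: 32.4
position: [0.4715, -0.1386, 0.0895]
ee_rot: [0.0, 0.742, 0.67, -0.0]
contact_force: [-0.5, -0.7, -1.3]
width: 0.0309
gripper_force: 40.0
clock: 32.65
position: [0.471, -0.1379, 0.079]
ee_rot: [-0.0, 0.742, 0.671, -0.0]
contact_force: [-0.1, -0.4, -1.6]
width: 0.0306
gripper_force: 40.0
```

Underside is at 0.058, already below the key top. I go home, release and retreat for a final look.

```bash
python3 -m handwheel '[{"translation":[0,0,0.005],"angular":[0,0,0],"hand":0.9},{"translation":[0,0,0.005],"angular":[0,0,0],"hand":0.9},{"translation":[0,0,0.004],"angular":[0,0,0],"hand":0.9},{"translation":[0,0,0],"angular":[0,0,0],"hand":0.9},{"translation":[0,0,0],"angular":[0,0,0],"hand":0.9}]' 40
python3 -m handwheel '[{"translation":[0,0,0],"angular":[0,0,0],"hand":0.3},{"translation":[0,0,0],"angular":[0,0,0],"hand":0.3},{"translation":[0,0,0],"angular":[0,0,0],"hand":0.3},{"translation":[0,0,-0.02],"angular":[0,0,0],"hand":0.3},{"translation":[0,0,-0.03],"angular":[0,0,0],"hand":0.3},{"translation":[0,0,-0.03],"angular":[0,0,0],"hand":0.3},{"translation":[0,0,-0.03],"angular":[0,0,0],"hand":0.3},{"translation":[-0.025,0,-0.03],"angular":[0,0,0],"hand":0.3},{"translation":[-0.025,0,-0.01],"angular":[0,0,0],"hand":0.3},{"translation":[0,0,0],"angular":[0,0,0],"hand":0.3}]'
python3 -m handwheel '[{"translation":[0,0,0],"angular":[0,0,0],"hand":0.3},{"translation":[0,0,0],"angular":[0,0,0],"hand":0.3}]'
python3 -c "
from h import *
im,c=grab('wrist','wr13'); np.save('wr13c.npy',np.c_[c[0],c[1],c[2]]);
t,_=grab('top','top13')
o=np.zeros((590,800,3),np.uint8);o[:420,:420]=im[:,70:490,::-1];b=cv2.resize(t[160:280,160:340,::-1],None,fx=2.1,fy=2.1,interpolation=cv2.INTER_CUBIC);o[:b.shape[0],421:421+b.shape[1]]=b[:,:379];cv2.imwrite('pics/fin.png',o)
g=t.max(2).astype(int)
for r in range(233,243):print(g[r,236:252].tolist())"
```

```text
clock: 33.07
position: [0.4712, -0.1379, 0.0652]
ee_rot: [-0.0, 0.742, 0.671, -0.0]
contact_force: [-1.1, 0.2, -0.9]
width: 0.0304
gripper_force: 40.0
clock: 33.9
position: [0.4685, -0.1925, 0.2195]
ee_rot: [0.005, 0.742, 0.67, 0.0]
contact_force: [0.6, -0.5, 0.0]
width: 0.0593
gripper_force: 0.0
clock: 34.07
position: [0.4658, -0.1872, 0.2151]
ee_rot: [-0.001, 0.742, 0.67, 0.0]
contact_force: [0.1, 0.1, 0.4]
width: 0.0597
gripper_force: 0.0
[159, 153, 148, 139, 115, 70, 42, 42, 94, 152, 129, 126, 156, 172, 174, 174]
[155, 149, 142, 129, 107, 89, 60, 47, 98, 150, 133, 143, 168, 174, 173, 175]
[151, 144, 134, 119, 113, 110, 99, 88, 117, 144, 145, 162, 174, 174, 173, 175]
[147, 138, 123, 113, 117, 117, 116, 118, 144, 158, 164, 172, 174, 174, 174, 174]
[142, 130, 113, 115, 118, 114, 112, 130, 154, 164, 165, 166, 166, 166, 167, 166]
[135, 118, 112, 115, 112, 107, 96, 106, 126, 141, 143, 139, 138, 140, 140, 141]
[124, 117, 122, 118, 100, 92, 79, 61, 82, 122, 127, 124, 122, 122, 121, 124]
[119, 124, 129, 122, 92, 80, 72, 36, 67, 124, 131, 128, 127, 127, 125, 126]
[122, 127, 129, 123, 94, 80, 70, 34, 67, 124, 131, 129, 129, 128, 128, 127]
[125, 127, 127, 124, 108, 88, 71, 35, 68, 120, 129, 126, 125, 124, 124, 126]
```

View pics/fin.png

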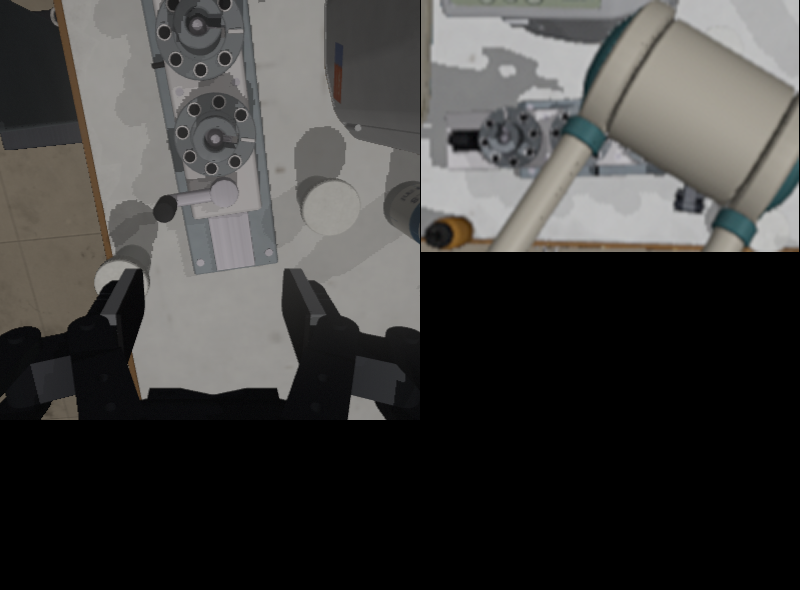

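Both visible wheels are home with keys in their keyways (at (200,25) and (214,137)). The lever is clamped, and the cups and bottles stand. I'll check the pointer offset once more in the unobstructed post-clamp picture.

```bash
python3 - <<'E'
from h import *
g=cv2.imread('pics/top10.png').max(2).astype(int)
for r in range(233,243):print(g[r,236:252].tolist())
im=cv2.imread('pics/wr6.png').max(2).astype(int)
for r in range(84,118,2): print(r,im[r,192:214].tolist())
c=ld('wr6c.npy'); y=np.array([-.057,.998])
for uv,z in(((200.5,92),.04),((201.5,98),.04),((203,104),.025),((205,113),.018)):
    p=px2w(c,uv,z)[0]; print(uv,p.round(4),(p[:2]@y).round(4))
E
```

```text
[188, 188, 187, 182, 176, 169, 147, 141, 173, 187, 188, 188, 188, 188, 188, 188]
[188, 188, 188, 185, 177, 167, 123, 109, 166, 183, 186, 188, 188, 188, 188, 188]
[188, 188, 189, 187, 179, 170, 128, 104, 165, 179, 182, 188, 189, 188, 189, 188]
[188, 188, 188, 187, 184, 174, 141, 116, 167, 177, 179, 187, 189, 189, 189, 188]
[182, 181, 182, 181, 179, 173, 151, 130, 161, 169, 169, 176, 177, 178, 178, 178]
[160, 158, 158, 156, 152, 147, 131, 110, 127, 143, 143, 144, 145, 145, 145, 147]
[137, 135, 135, 129, 112, 104, 89, 62, 81, 122, 128, 126, 123, 123, 122, 125]
[128, 129, 130, 122, 92, 80, 71, 36, 69, 125, 132, 129, 128, 128, 127, 127]
[128, 128, 129, 124, 94, 80, 70, 36, 68, 125, 132, 131, 130, 130, 129, 128]
[127, 128, 127, 125, 110, 89, 72, 35, 67, 122, 130, 126, 126, 125, 126, 127]
84 [152, 152, 152, 152, 152, 153, 153, 152, 153, 153, 153, 153, 154, 163, 166, 166, 166, 167, 166, 166, 167, 166]
86 [153, 153, 153, 153, 153, 119, 70, 52, 53, 115, 147, 153, 154, 163, 166, 166, 166, 166, 166, 167, 166, 166]
88 [153, 153, 153, 153, 153, 118, 68, 50, 50, 113, 147, 153, 154, 153, 154, 154, 1
[... 1012 characters left out ...]
111, 111, 111, 87, 75, 75, 75, 75, 75, 75, 59, 51, 52, 53, 51, 82, 107, 113, 113, 113, 114, 114]
110 [111, 111, 111, 87, 75, 75, 74, 75, 75, 75, 62, 53, 52, 53, 51, 83, 106, 112, 112, 112, 112, 113]
112 [111, 111, 111, 109, 108, 108, 86, 75, 75, 75, 62, 52, 49, 53, 52, 67, 103, 111, 112, 112, 113, 113]
114 [102, 102, 102, 103, 103, 102, 81, 71, 70, 71, 65, 54, 51, 54, 53, 65, 95, 103, 103, 102, 102, 103]
116 [149, 148, 148, 148, 149, 148, 148, 148, 148, 148, 130, 81, 51, 50, 49, 132, 148, 149, 148, 148, 148, 148]
(200.5, 92) [ 0.4429 -0.0751  0.04  ] -0.1002
(201.5, 98) [ 0.4383 -0.0759  0.04  ] -0.1007
(203, 104) [ 0.4335 -0.0739  0.025 ] -0.0984
(205, 113) [ 0.4258 -0.0741  0.018 ] -0.0982
```

The wider dark wing is only shadow. The pointer is within about 2 mm of the mark, so I hand the job in.

```bash
python3 -c "
from rig import manip
print(manip.sign_off())"
```

```text
the job is handed in; nothing more can be done
None
```

I handed in the job with the sled clamped about 2 mm or less from the mark and all three wheels seated fully on their spindles; the cups and bottles seen in the last pictures were still standing, and no verdict came back.

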